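Kit the template tray and set its retaining bar for travel

TASK

Get the drawing tray ready for travel. First swing the retaining bar out against its stop, clear of the tray; then lay every template that is on the table, and the stapler if it is there, flat and fully home in the recess cut to its outline; when all are in, swing the bar back in over the tray and leave it pointing at the brass mark on the near rim, at 80 degrees from its stop. Leave the mug and the masking tape where they are.

Things in the scene. Friction and masses are not known exactly. Their poses are not given: they have to be found in the camera images.
- angle_template_grip (a point): L-shaped 8 mm aluminium template, arms 80 mm long (outside), 32 mm wide, along its own +x and +y. Black lifting ridge 12 mm thick, 32 mm long, along the arms' bisector (+45 deg from own x to y), top 43 mm above the underside. Point: in the ridge's middle, 31 mm above the underside; the L's outer corner is (-23, -23) mm from it. 0.11 kg. May be absent (None).
- tee_template_grip (a point): T-shaped 8 mm aluminium template: head 84 mm along its own y, 30 mm along x; stem 30 mm wide towards +x; 84 mm overall in x. Black lifting ridge 12 mm thick, 32 mm long along its own x, top 43 mm above the underside. Point: in the ridge's middle, 31 mm above the underside, 31 mm from the head's outer edge. 0.11 kg. May be absent (None).
- triangle_template_grip (a point): right-angled triangular 8 mm aluminium template, two 80 mm legs along its own +x and +y. Black lifting ridge 12 mm thick, 32 mm long along its own x, top 43 mm above the underside. Point: in the ridge's middle, 31 mm above the underside, 26.7 mm from each leg. 0.11 kg. May be absent (None).
- halfround_template_grip (a point): half-disc 8 mm aluminium template of 47 mm radius, straight edge along its own y, round towards +x. Black lifting ridge 12 mm thick, 32 mm long along its own x, top 43 mm above the underside. Point: in the ridge's middle, 31 mm above the underside, 20 mm from the straight edge. 0.11 kg. May be absent (None).
- stapler_grip (a point): desk stapler, foot 34 mm along its own x by 128 mm along y, 46 mm high; its top arm (20 mm thick along x, 26 to 46 mm above the underside, does not hinge) is the place to grip. Point: centre of the stapler in plan, 36 mm above the underside. 0.19 kg. May be absent (None).
- angle_template_slot (a point): far right recess of the tray, cut to the angle template's outline with 3 mm play all round, 8 mm deep (floor 4 mm, tray face 12 mm above the table). Point: where angle_template_grip comes to rest when seated. Axes: the tray's (x away from the robot, y left). Seated, the piece's own axes point as the slot's.
- tee_template_slot (a point): near right recess of the tray, cut to the tee template's outline with 3 mm play all round, 8 mm deep (floor 4 mm, tray face 12 mm above the table). Point: where tee_template_grip comes to rest when seated. Axes: the tray's (x away from the robot, y left). Seated, the piece's own axes point as the slot's.
- triangle_template_slot (a point): far middle recess of the tray, cut to the triangle template's outline with 3 mm play all round, 8 mm deep (floor 4 mm, tray face 12 mm above the table). Point: where triangle_template_grip comes to rest when seated. Axes: the tray's (x away from the robot, y left). Seated, the piece's own axes point as the slot's.
- halfround_template_slot (a point): near middle recess of the tray, cut to the halfround template's outline with 3 mm play all round, 8 mm deep (floor 4 mm, tray face 12 mm above the table). Point: where halfround_template_grip comes to rest when seated. Axes: the tray's (x away from the robot, y left). Seated, the piece's own axes point as the slot's.
- stapler_slot (a point): long left recess of the tray, cut to the stapler's outline with 3 mm play all round, 8 mm deep (floor 4 mm, tray face 12 mm above the table). Point: where stapler_grip comes to rest when seated. Axes: the tray's (x away from the robot, y left). Seated, the stapler's own y lies along the slot's x, either way round.
- retainer (a joint): level aluminium retaining bar, 222x18 mm, 53 to 61 mm above the table, on an upright pivot beside the tray's far right corner; stays where left, about 1 N at the knob moves it. 0 rad: out against its stop, pointing -135 deg in the tray's axes (to the robot and right). Grows as it swings in, clockwise from above: it points at -135 deg - value. At 80 deg (1.396 rad) it points at the mark; limit 1.9.
- bar_knob (a point): round black upright knob on the retaining bar, 16 mm in diameter (19 mm at its cap), standing from 61 to 101 mm above the table, 200 mm from the pivot. Point: on its axis, 79 mm above the table
- bar_hinge (a point): the pivot axis of the retaining bar, 56 mm above the table (the pivot's cap reaches 67 mm); its axes are the tray's
- mark (a point): the brass line inlaid in the near rim of the tray (22x7 mm, pointing at the pivot): the bar points along it at 80 degrees. Its axes are the tray's
- mug: green mug, 80 mm across, 94 mm tall, loose; to be left alone. Origin under its middle
- masking_tape: roll of masking tape lying flat, 94 mm across, 25 mm tall, loose; to be left alone. Origin under its middle

How it is judged (in metres and radians):
On the way, in this order (a step that is already met when the one before it is completed fails the run):
1. the retaining bar is swung out against its stop, clear of the tray (value of joint retainer below 0.15 rad), for 0.2 s.
2. every piece that is there lies fully home in its own recess, the bar still out (horizontal distance between angle_template_grip and angle_template_slot below 0.007 m and z of angle_template_grip in the frame of angle_template_slot between -0.006 and 0.004 m and angle between each of angle_template_grip, tee_template_grip, triangle_template_grip, halfround_template_grip, stapler_grip's own z axis and vertical below 0.06 rad and angle between the x axis of angle_template_grip and the x axis of angle_template_slot, either way round below 0.12 rad and horizontal distance between tee_template_grip and tee_template_slot below 0.007 m and z of tee_template_grip in the frame of tee_template_slot between -0.006 and 0.004 m and angle between the x axis of tee_template_grip and the x axis of tee_template_slot, either way round below 0.12 rad and horizontal distance between triangle_template_grip and triangle_template_slot below 0.007 m and z of triangle_template_grip in the frame of triangle_template_slot between -0.006 and 0.004 m and angle between the x axis of triangle_template_grip and the x axis of triangle_template_slot, either way round below 0.12 rad and horizontal distance between halfround_template_grip and halfround_template_slot below 0.007 m and z of halfround_template_grip in the frame of halfround_template_slot between -0.006 and 0.004 m and angle between the x axis of halfround_template_grip and the x axis of halfround_template_slot, either way round below 0.12 rad and horizontal distance between stapler_grip and stapler_slot below 0.007 m and z of stapler_grip in the frame of stapler_slot between -0.006 and 0.004 m and angle between the y axis of stapler_grip and the x axis of stapler_slot, either way round below 0.12 rad and value of joint retainer below 0.35 rad), for 0.2 s.
3. the bar is swung in to the brass mark (80 degrees, within 5) (value of joint retainer between 1.309 and 1.48353 rad), for 0.2 s.
At the end, for the whole second after the job is handed in: Every piece that is present lies at rest in its own recess, flat on its floor: its grip point within 7 mm of the slot point in plan and 4 mm (6 mm below) in height, tilted less than 0.06 rad and turned less than 0.12 rad from the recess; the retaining bar is at rest at 80 degrees, within 5 degrees (all of step 3 and horizontal distance between angle_template_grip and angle_template_slot below 0.007 m and z of angle_template_grip in the frame of angle_template_slot between -0.006 and 0.004 m and angle between each of angle_template_grip, tee_template_grip, triangle_template_grip, halfround_template_grip, stapler_grip's own z axis and vertical below 0.06 rad and angle between the x axis of angle_template_grip and the x axis of angle_template_slot, either way round below 0.12 rad and horizontal distance between tee_template_grip and tee_template_slot below 0.007 m and z of tee_template_grip in the frame of tee_template_slot between -0.006 and 0.004 m and angle between the x axis of tee_template_grip and the x axis of tee_template_slot, either way round below 0.12 rad and horizontal distance between triangle_template_grip and triangle_template_slot below 0.007 m and z of triangle_template_grip in the frame of triangle_template_slot between -0.006 and 0.004 m and angle between the x axis of triangle_template_grip and the x axis of triangle_template_slot, either way round below 0.12 rad and horizontal distance between halfround_template_grip and halfround_template_slot below 0.007 m and z of halfround_template_grip in the frame of halfround_template_slot between -0.006 and 0.004 m and angle between the x axis of halfround_template_grip and the x axis of halfround_template_slot, either way round below 0.12 rad and horizontal distance between stapler_grip and stapler_slot below 0.007 m and z of stapler_grip in the frame of stapler_slot between -0.006 and 0.004 m and angle between the y axis of stapler_grip and the x axis of stapler_slot, either way round below 0.12 rad and velocity of joint retainer between -0.02 and 0.02 rad/s); the robot touches nothing.
It fails at once if the mug is shifted by more than 3 cm (distance of mug from where it was at the start of the episode above 0.03 m).
It fails at once if the masking tape is shifted by more than 3 cm (distance of masking_tape from where it was at the start of the episode above 0.03 m).
Of angle_template, tee_template, triangle_template, halfround_template, stapler only 4 to 5 are there at a start; the rules pass over those that are not, and their reading is None.
At some moment in a run one of angle_template, tee_template, triangle_template, halfround_template, stapler may be knocked a few centimetres aside while the robot is not near it.
Once in a run the grip may slacken for a moment while it holds something.
It also fails if it takes over 208 s, if anything falls off the work surface, if the arm or the gripper's body presses on something with over 40 N, if the wrist force passes 120 N, or if a joint passes its speed limit or range.

ROBOT

A 6-joint arm with a two-finger parallel gripper is mounted at the origin on a cart in front of the work surface, level with it; the furniture and walls round the work are solid. World frame = base frame: x ahead of the robot, y to its left, z up, the work surface at z = 0. Lengths are in mm, angles in rad, forces in N, time in s.
With the tool pointing down it reaches from about 300 to 1000 mm from the base axis. Payload 5.1 kg.
Tool frame: the origin (TCP) lies at the very end of the fingers, on their centre line; the grasp point (between the pads) lies manip.tcp_to_grasp behind it (manip.tcp_to_grasp is the distance from the TCP to the grasp point, in mm); z points along the fingers, y is the line along which they close (so a half turn about z gives the same grasp; the last joint's range is limited). The gripper opens to 95 mm and grips with 3 to 60 N. Pads are 20 mm wide; open, the fingers measure 119 mm over their backs; the gripper's body (75 mm by 180 mm) begins 59 mm behind the grasp point.
Start: joints at [1.245, 0.124, 1.65, -0, 1.367, -0.083], TCP at [156.296, 630.917, 182.156] pointing down, gripper open.
Joint ranges: [-2.61, 2.61], [-1.02, 2.33], [0.03, 2.71], [-1.35, 4.49], [0.32, 2.68], [-2.91, 2.91]. Speed limits (rad/s): [2.57, 2.57, 3.14, 3.14, 3.14, 3.14].

INTERFACE

Orientations are given as a rotation vector (axis times angle).
In Python, from station import manip, snapshot gives the robot as it stands.
- The arm moves only by the tool play_rows, never from a script. Its argument "targets" is a list that holds one entry, the list of rows, each a list of 5 numbers: the shift along the world's x, y, z in cm, then the turn about the world's z in rad, then the gripper's target within -1 to 1 (fully open at 1, half-way at 0, shut at -1). In form: [[[tx, ty, tz, turn, grip], ...]]. A call has 1 to 8 rows; each row shifts and turns the commanded pose from where the row before left it; what a row does not reach is not made up. A row lasts 1/8 s, in which the tool goes at most 62.5 mm and 10.7 degrees, less where a joint would pass 70% of its speed; a pose out of reach is approached as far as the arm can. A call with a gripper value outside its range is refused whole. The fingers move at their own pace and stop on an object; "newtons" is the grip in N (left out, the last holds). Time passes only in rows, so rows that do not move let the fingers close. It gives the time, the measured TCP pose, the force, the opening and the grip force at its end, in the units of the state.
- manip.get_obs(): the state, without advancing time (a new reading comes with each control period).
- snapshot(name): name is "scene" or "top" or "wrist"; returns a dict with "img" (384x512x3 uint8, blue, green, red), "camera_matrix" (3x3 intrinsics, pixels), "xyz" and "rotation" of the camera in the world. Camera axes: x right, y down, z forward; pixel columns grow to the right and rows downward; lengths in mm; the calibration is good to about 2 mm. A picture is of the moment at which its call begins. There is no depth.
- manip.close_job(): hands the job in; it is judged then, once.
The state is a dict: "clock": time; "joint_pos": joint angles; "qd": joint speeds; "joint_efforts": joint torques, N m; "position": TCP position; "eef_rot": TCP orientation; "contact_force": force on the tool from outside, world axes, zero at the start; "moment": the same for the moment, N m; "opening": finger opening in mm; "grip_force": force on a finger pad.
Only numpy, scipy, OpenCV 4.12 (cv2) and the standard library are available. Lean on these libraries where they do the work, as an engineer would, in place of code of your own. Each camera call takes 0.05 s, during which the arm holds its last target. There are 200 camera calls.

## Working session

There is one attempt and no reset: what is moved stays moved. The work goes in short steps, Python scripts to look and compute and a tool call to move; the robot and the scene stay as the last step left them, time stands still between calls to the robot, and variables do not carry over. Pictures are saved under pics/ and viewed, at most 14 in all, crops included, and the job is handed in when it is done.

Besides the shell and the picture viewer there is one more tool, called after "Call:" as a command line: name --argument value ..., lists and objects as JSON in quotes. play_rows: Moves the arm, as the interface text tells. Its arguments: {"type":"object","properties":{"targets":{"type":"array"},"newtons":{"type":"number"}},"required":["targets"]}

```bash
ls; mkdir -p pics; python3 - <<'E'
from station import manip, snapshot
import cv2, numpy as np
print(manip.get_obs(), manip.tcp_to_grasp)
for n in ("scene","top"):
    s=snapshot(n); cv2.imwrite(f"pics/{n}0.png",s["img"]); print(n,s["camera_matrix"],s["xyz"],s["rotation"])
E
```

```text
pics
{'clock': 0.0, 'joint_pos': array([ 1.24538429e+00,  1.24514854e-01,  1.65167083e+00,  9.10430927e-06,
        1.36748013e+00, -8.26283916e-02]), 'qd': array([ 0.00091714,  0.00151508,  0.00039377, -0.00214807, -0.00150705,
       -0.00031827]), 'joint_efforts': array([ 8.07419633e-05, -4.17613041e+01, -3.59926164e+01,  7.74965622e-02,
        4.92576475e-02, -1.83349671e-04]), 'position': array([156.08064375, 630.2557721 , 180.88267601]), 'eef_rot': array([-0.38037848, -3.11804628,  0.0031857 ]), 'contact_force': array([1.52110573, 0.58410585, 0.09126837]), 'moment': array([ 0.02993722, -0.02008642, -0.0119359 ]), 'grip_force': 0.0, 'opening': 95.05636722065319} 18.8
scene [[457.93722931   0.         252.59574198]
 [  0.         457.93722931 186.62956363]
 [  0.           0.           1.        ]] [ -22.68035016 -589.93972357 1502.91674586] [-2.47848607  0.96640733 -0.26108323]
top [[448.81955623   0.         252.15209267]
 [  0.         448.81955623 191.22800317]
 [  0.           0.           1.        ]] [ 385.2556951    11.95962244 1533.80014676] [-2.18373138  2.17129403 -0.12023168]
```

```bash
python3 - <<'E'
import cv2
for n in ("scene","top"):
    cv2.imwrite(f"pics/{n}0b.png",cv2.resize(cv2.imread(f"pics/{n}0.png"),(800,600),interpolation=cv2.INTER_CUBIC))
E
```

```text
(no output)
```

View pics/top0b.png

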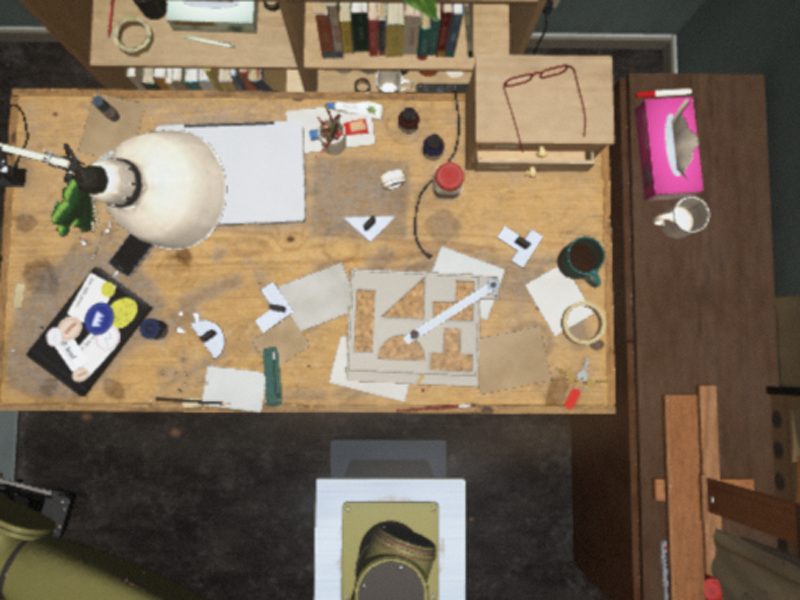

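View pics/scene0b.png

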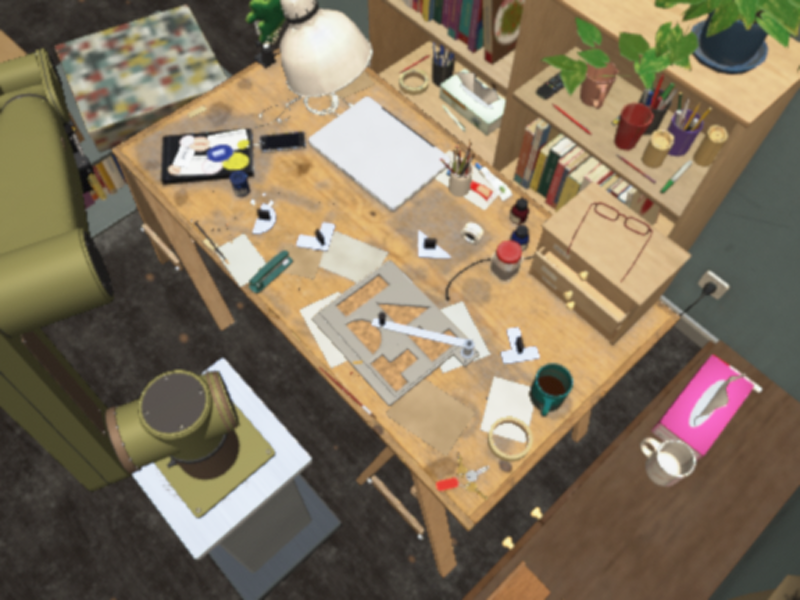

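```bash
cat > h.py <<'E'
import cv2, numpy as np
from scipy.spatial.transform import Rotation as R
from station import manip, snapshot
def snap(n,name):
    s=snapshot(n); cv2.imwrite(f"pics/{name}.png",s["img"]); np.savez(f"pics/{name}.npz",K=s["camera_matrix"],t=s["xyz"],r=s["rotation"]); return load(name)
def load(name):
    d=np.load(f"pics/{name}.npz"); M=np.array(d["r"]); M=R.from_rotvec(M).as_matrix() if M.size==3 else M
    return cv2.imread(f"pics/{name}.png"),d["K"],d["t"],M
def ray(c,px,z):
    _,K,t,M=c; px=np.atleast_2d(np.array(px,float)); d=np.c_[px,np.ones(len(px))]@np.linalg.inv(K).T@M.T
    return (t+d*((z-t[2])/d[:,2])[:,None])[:,:2]
def proj(c,P):
    _,K,t,M=c; q=(np.atleast_2d(np.array(P,float))-t)@M@K.T; return q[:,:2]/q[:,2:]
def tool():
    o=manip.get_obs(); m=R.from_rotvec(o["eef_rot"]).as_matrix(); 
    return o["position"],np.degrees(np.arctan2(m[1,1],m[0,1])),o
E
python3 - <<'E'
from h import *
for n in("scene","top"):
    s=snap(n,n+"1")
c=load("top1")
im=c[0][120:270,96:360]; cv2.imwrite("pics/z.png",cv2.resize(im,None,fx=3,fy=3,interpolation=cv2.INTER_CUBIC))
f=512/800
for nm,p,z in [("tri",(370,226),8),("A",(270,305),8),("half",(208,337),8),("stap",(272,376),40),("B",(520,243),8),("mug",(582,260),94),("tape",(583,324),25),("knob",(413,335),101),("hinge",(492,287),67),("tl",(349,271),12),("tr",(480,273),12),("bl",(346,378),12),("br",(479,385),12)]:
    print(nm,ray(c,np.array(p)*f,z).round())
p,y,o=tool(); print(p,y)
E
```

```text
tri [[696.  46.]]
A [[519. 263.]]
half [[449. 395.]]
stap [[366. 250.]]
B [[ 660. -285.]]
mug [[ 610. -397.]]
tape [[ 481. -416.]]
knob [[451. -45.]]
hinge [[ 555. -213.]]
tl [[595.  91.]]
tr [[ 592. -196.]]
bl [[362.  95.]]
br [[ 348. -192.]]
[156.14871362 630.49614725 181.35391782] 76.08867473103983
```

View pics/z.png

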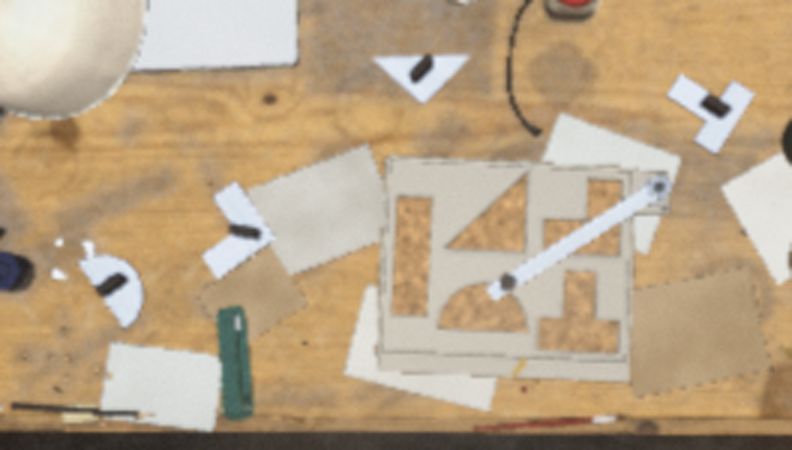

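Call:
play_rows --targets '[[[2.3,-5.2,0.5,-0.06,1],[2.3,-5.2,0.5,-0.06,1],[2.3,-5.2,0.5,-0.06,1],[2.3,-5.2,0.5,-0.06,1],[2.3,-5.2,0.5,-0.06,1],[2.3,-5.2,0.5,-0.06,1],[2.3,-5.2,0.5,-0.06,1],[2.3,-5.2,0.5,-0.06,1]]]'

```text
clock: 1.2
position: [340.6, 213.3, 222.3]
eef_rot: [1.113, 2.937, 0.001]
contact_force: [1.4, 0.3, 0.2]
opening: 95.2
grip_force: 0.0
```

Call:
play_rows --targets '[[[2.3,-5.2,0.5,-0.06,1],[2.3,-5.2,0.5,-0.06,1],[2.3,-5.2,0.5,-0.06,1],[2.3,-5.2,0.5,-0.06,1],[2.0,-5.2,0,-0.05,1],[0,0,0,0,1],[0,0,0,0,1]]]'

```text
clock: 2.08
position: [451.9, -44.8, 241.8]
eef_rot: [-1.524, -2.746, -0.0]
contact_force: [0.4, -0.5, -0.2]
opening: 95.4
grip_force: 0.0
```

```bash
python3 - <<'E'
from h import *
c=snap("wrist","w1"); p,y,o=tool(); print(p,y,o["joint_pos"],c[2],c[1])
cv2.imwrite("pics/w1b.png",cv2.resize(c[0],(800,600)))
print(proj(c,[[451,-45,101],[p[0],p[1],101]]))
E
```

```text
[451.93755769 -44.24909356 241.93482347] 32.032791855744904 [-2.16180838e-01 -3.57258916e-01  1.99026504e+00  3.76131167e-04
  1.50908149e+00 -7.75281788e-01] [416.26010945  11.95816171 444.47694671] [[274.23356143   0.         253.7547182 ]
 [  0.         274.23356143 193.25800452]
 [  0.           0.           1.        ]]
[[253.47630622 180.18423293]
 [254.41253352 180.07707233]]
```

View pics/w1b.png

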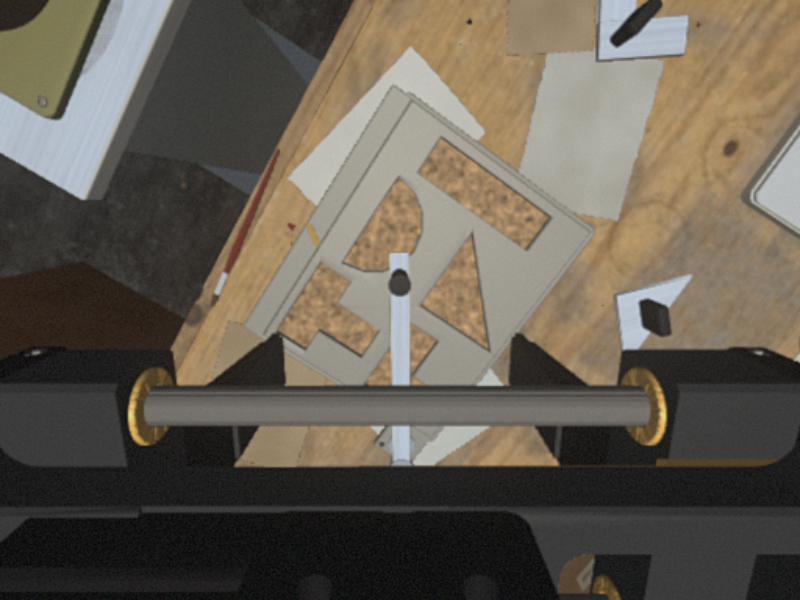

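Call:
play_rows --targets '[[[0,0,-5,0,1],[0,0,-5,0,1],[0,0,-5,0,1],[0,0,-2.8,0,1],[0,0,0,0,-1],[0,0,0,0,-1],[0,0,0,0,-1],[0,0,0,0,-1]]]' --newtons 10

```text
clock: 3.12
position: [453.3, -45.2, 65.6]
eef_rot: [1.522, 2.745, 0.001]
contact_force: [-0.2, 0.4, -0.4]
opening: 60.6
grip_force: 0.0
```

Call:
play_rows --targets '[[[0,0,0,0,-1],[0,0,0,0,-1],[0,0,0,0,-1],[0,0,0,0,-1]]]'

```text
clock: 3.62
position: [452.3, -45.1, 64.1]
eef_rot: [-1.524, -2.747, -0.0]
contact_force: [0.3, 1.2, 0.2]
opening: 20.6
grip_force: 0.3
```

```bash
python3 - <<'E'
from h import *
c=load("w1"); f=512/800
print("edge far-left", ray(c,np.array([[410,95],[590,232],[247,333],[395,90]])*f,12))
print("hinge?",ray(c,np.array([[401,464]])*f,67),"bar end",ray(c,np.array([[399,255]])*f,61),"mark",ray(c,np.array([[308,224],[317,242]])*f,12))
p,y,o=tool(); print(p,y,o["opening"],o["contact_force"])
h=np.array([555,-213.]); d=p[:2]-h; r=np.hypot(*d); a0=np.arctan2(d[1],d[0]); print(r,np.degrees(a0))
a=a0+np.radians(np.arange(0,18)*5.9); P=np.c_[np.cos(a),np.sin(a)]*r/10; print(np.diff(P,axis=0).round(2).tolist())
E
```

```text
edge far-left [[ 377.45304068   96.67091395]
 [ 597.46523143   85.68809355]
 [ 355.69883588 -190.42927478]
 [ 363.3732147    92.89927609]]
hinge? [[ 556.97773463 -205.28042334]] bar end [[444.4372908 -29.6904158]] mark [[354.84922658 -56.8619111 ]
 [371.23290992 -67.63830089]]
[452.30522145 -45.06626449  64.1106024 ] 31.96515675511036 20.559067616113047 [0.30696589 1.17662061 0.15464572]
196.8450077174809 121.44660516965928
[[-1.67, -1.14], [-1.55, -1.31], [-1.4, -1.46], [-1.24, -1.6], [-1.07, -1.72], [-0.89, -1.82], [-0.7, -1.9], [-0.5, -1.96], [-0.3, -2.0], [-0.09, -2.02], [0.12, -2.02], [0.33, -2.0], [0.53, -1.96], [0.73, -1.89], [0.92, -1.81], [1.1, -1.7], [1.27, -1.58]]
```

Call:
play_rows --targets '[[[0,0,0,0,-1],[0,0,0,0,-1],[-1.67,-1.14,0,0.103,-1],[-1.55,-1.31,0,0.103,-1],[-1.4,-1.46,0,0.103,-1],[-1.24,-1.6,0,0.103,-1],[-1.07,-1.72,0,0.103,-1]]]'

```text
clock: 4.5
position: [384.5, -118.9, 64.3]
eef_rot: [0.767, 3.04, -0.002]
contact_force: [9.7, -3.6, -7.7]
opening: 17.7
grip_force: 10.0
```

Call:
play_rows --targets '[[[-0.89,-1.82,0,0.103,-1],[-0.7,-1.9,0,0.103,-1],[-0.5,-1.96,0,0.103,-1],[-0.3,-2.0,0,0.103,-1],[-0.09,-2.02,0,0.103,-1],[0.12,-2.02,0,0.103,-1]]]'

```text
clock: 5.25
position: [361.1, -235.0, 64.2]
eef_rot: [-0.192, 3.131, 0.0]
contact_force: [8.5, 0.9, -3.7]
opening: 17.7
grip_force: 10.0
```

Call:
play_rows --targets '[[[0.33,-2.0,0,0.103,-1],[0.53,-1.96,0,0.103,-1],[0.73,-1.89,0,0.103,-1],[0.92,-1.81,0,0.103,-1],[1.1,-1.7,0,0.103,-1],[1.27,-1.58,0,0.103,-1],[0,0,0,0,-1],[0,0,0,0,-1]]]'

```text
clock: 6.25
position: [433.9, -313.6, 61.7]
eef_rot: [1.023, -2.916, 0.051]
contact_force: [-0.5, 0.4, 0.1]
opening: 0.6
grip_force: 0.0
```

```bash
python3 - <<'E'
from h import *
p,y,o=tool(); print(p,y,o["opening"],o["contact_force"],o["joint_pos"])
c=snap("top","top2"); cv2.imwrite("pics/z2.png",cv2.resize(c[0][120:270,190:420],None,fx=3.4,fy=3.4,interpolation=cv2.INTER_CUBIC))
E
```

```text
[ 433.85978934 -313.64835522   61.65987912] 128.70093135039912 0.6022611417909789 [-0.54872637  0.41176327  0.07857838] [-0.68932579 -0.01825751  2.0110532  -0.06656635  1.14778767 -2.90785703]
```

View pics/z2.png

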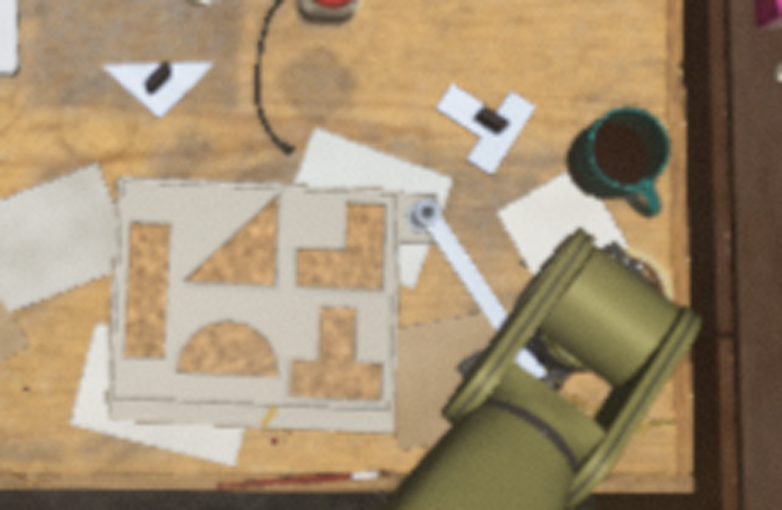

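Call:
play_rows --targets '[[[0,0,3,-0.17,-1],[0,0,3,-0.17,-1],[-1.0,0,0,-0.17,-1],[-2.2,0.5,0,-0.17,-1],[-2.1,0,0,-0.17,-1],[0,0,0,-0.17,-1],[0,0,0,-0.17,-1],[0,0,0,0,-1]]]'

```text
clock: 7.3
position: [380.6, -309.1, 122.0]
eef_rot: [-0.783, -2.98, -0.0]
contact_force: [0.4, 0.4, -0.4]
opening: 0.5
grip_force: 0.0
```

```bash
python3 - <<'E'
from h import *
p,y,o=tool(); print(p,y,o["opening"],o["contact_force"],o["joint_pos"])
c=snap("wrist","w3"); cv2.imwrite("pics/w3b.png",cv2.resize(c[0],(800,600))); print(proj(c,[[p[0],p[1],101],[396,-329,101]])*800/512)
E
```

```text
[ 380.62846363 -309.12213494  121.97946872] 60.57074679098876 0.49244621515079184 [ 0.41435543  0.43574623 -0.37448516] [-0.77187677 -0.14754161  2.02348464 -0.03065521  1.31868357 -1.82015365]
[[397.19194162 326.58232588]
 [379.53238541 367.11302266]]
```

View pics/w3b.png

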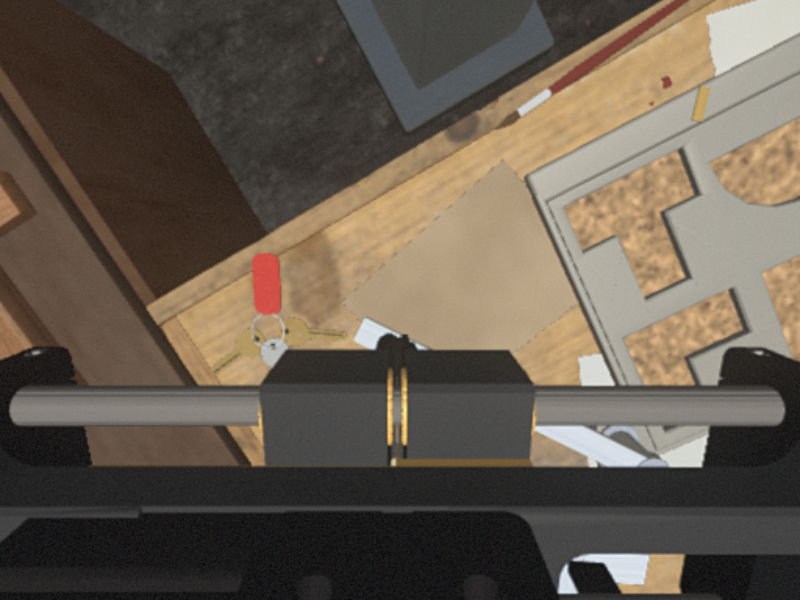

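Call:
play_rows --targets '[[[-1.0,2.0,0,0,-1],[0,0,-3,0,-1],[0,0,-2.8,0,-1],[0.7,-1.2,0,0,-1],[0.6,-1.0,0,0,-1],[0.6,-1.0,0,0,-1]]]'

```text
clock: 8.1
position: [391.7, -322.5, 65.3]
eef_rot: [-0.784, -2.981, 0.001]
contact_force: [-0.3, 0.8, 0.3]
opening: -0.1
grip_force: 0.3
```

Call:
play_rows --targets '[[[0.4,-0.6,0,0,-1],[0.3,-0.3,0,0,-1],[0,0,0,0,-1]]]'

```text
clock: 8.48
position: [397.8, -330.2, 64.1]
eef_rot: [-0.784, -2.98, 0.0]
contact_force: [1.3, 0.7, -0.6]
opening: 0.4
grip_force: 0.0
```

```bash
python3 - <<'E'
from h import *
p,y,o=tool(); print(p,y,o["opening"],o["contact_force"],o["joint_pos"])
c=snap("top","top3")
E
```

```text
[ 397.7847366  -330.23524038   64.11877636] 60.54763829072303 0.35923276833606077 [ 1.32466361  0.73700373 -0.56016633] [-0.7778058  -0.02473057  2.01286398 -0.03213618  1.20594807 -1.82185752]
```

Call:
play_rows --targets '[[[0.3,-0.35,0,0,-1],[0,0,0,0,-1]]]'

```text
clock: 8.78
position: [400.5, -333.4, 63.9]
eef_rot: [-0.784, -2.979, -0.0]
contact_force: [0.4, -0.2, 0.6]
opening: 0.5
grip_force: 0.1
```

Call:
play_rows --targets '[[[0.25,-0.3,0,0,-1],[0,0,0,0,-1]]]'

```text
clock: 9.02
position: [401.0, -334.2, 63.3]
eef_rot: [-0.782, -2.973, -0.006]
contact_force: [-6.6, 5.5, 4.6]
opening: 0.8
grip_force: 4.4
```

Call:
play_rows --targets '[[[-0.6,0.7,0,0,-1],[-1.5,1.5,0,0,-1],[0,2,6,0,-1],[0,4,6,0,-1],[0,5,6,0,1],[0,5,3,0,1],[0,0,0,0,1]]]'

```text
clock: 9.9
position: [383.6, -168.8, 257.1]
eef_rot: [-0.78, -2.989, 0.003]
contact_force: [0.6, 0.3, 0.1]
opening: 25.1
grip_force: 0.0
```

```bash
python3 - <<'E'
from h import *
p,y,o=tool(); print(p,y,o["opening"],o["contact_force"],o["joint_pos"])
c=snap("top","top4"); w=snap("wrist","w4"); cv2.imwrite("pics/w4b.png",np.vstack([cv2.resize(w[0],(512,384))[:330],c[0][110:300,0:512]]))
E
```

```text
[ 383.60411096 -168.84232002  257.14293004] 60.76608929434245 25.134014355251992 [0.64256567 0.28908886 0.06730398] [-0.53029719 -0.40794464  2.00275346 -0.01611471  1.59642792 -1.5905006 ]
```

View pics/w4b.png

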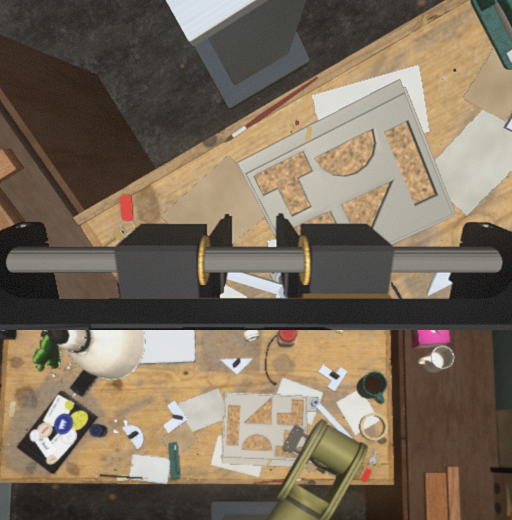

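Call:
play_rows --targets '[[[4,2,0,0.1,1],[4,2,0,0.1,1],[4,2,0,0.1,1],[4,2,0,0.1,1],[4,2,0,0.1,1],[3.6,2,0,0.01,1],[0,0,0,0,1],[0,0,0,0,1]]]'

```text
clock: 11.0
position: [617.2, -51.1, 251.2]
eef_rot: [-0.009, -3.079, 0.023]
contact_force: [0.7, -0.2, -0.3]
opening: 95.1
grip_force: 0.0
```

```bash
python3 - <<'E'
from h import *
p,y,o=tool(); print(p,y,o["opening"],o["joint_pos"])
w=snap("wrist","w5"); im=w[0]
hsv=cv2.cvtColor(im,cv2.COLOR_BGR2HSV)
gray=cv2.inRange(hsv,(0,0,90),(180,60,230))
x,y_=proj(w,[[475,-50,12]])[0]; print("tray c px",x,y_)
cv2.imwrite("pics/w5b.png",cv2.resize(im[0:250],None,fx=1.56,fy=1.56,interpolation=cv2.INTER_CUBIC))
for q in [(x,y_)]:print(hsv[int(y_)-3:int(y_)+3:2,int(x)-3:int(x)+3:2].tolist())
E
```

```text
[617.15145519 -51.12719076 251.17710132] 89.69157207768859 95.13033872217108 [-0.1564887   0.06702098  1.59719208 -0.02440768  1.53655128 -1.71987039]
tray c px 256.1963911416442 86.2125226701553
[[[23, 22, 152], [23, 20, 155], [23, 20, 153]], [[24, 23, 155], [21, 22, 152], [18, 25, 156]], [[20, 25, 155], [22, 24, 157], [25, 22, 153]]]
```

View pics/w5b.png

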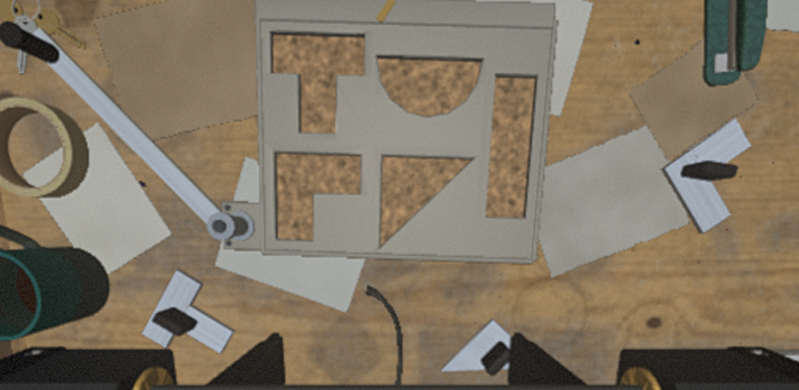

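```bash
cat >> h.py <<'E'
def blob(c,mask,px,z,rad=60,eps=2.0):
    m=mask.copy(); r=np.zeros_like(m); cv2.circle(r,tuple(int(v) for v in px),rad,255,-1); m&=r
    m=cv2.morphologyEx(m,cv2.MORPH_CLOSE,np.ones((3,3)))
    cs,_=cv2.findContours(m,cv2.RETR_EXTERNAL,cv2.CHAIN_APPROX_NONE); k=max(cs,key=cv2.contourArea)
    M=cv2.moments(k); cen=(M["m10"]/M["m00"],M["m01"]/M["m00"])
    a=cv2.approxPolyDP(k,eps,True)[:,0]
    return ray(c,[cen],z)[0],ray(c,a,z),a,cv2.contourArea(k),k[:,0]
def masks(im):
    b,g,r=[im[...,i].astype(int) for i in range(3)]
    white=((b>=r-2)&(g>165)).astype(np.uint8)*255
    black=(im.max(2)<70).astype(np.uint8)*255
    hsv=cv2.cvtColor(im,cv2.COLOR_BGR2HSV); tray=((hsv[...,1]<45)&(hsv[...,2]>100)).astype(np.uint8)*255
    return white,black,tray
E
python3 - <<'E'
from h import *
w=load("w5"); im=w[0]; white,black,tray=masks(im); f=1/1.56
print("tilt",R.from_rotvec(tool()[2]["eef_rot"]).as_matrix()[:,2], tool()[0])
for n,p in dict(tee=(320,70),half=(430,85),stap=(510,145),ang=(300,190),tri=(410,190)).items():
    c,v,a,A,_=blob(w,255-tray,np.array(p)*f,12,48); print(n,c.round(1),A); print(v.round(0).tolist())
for n,p in dict(tee=(190,315),tri=(480,350),ang=(710,175)).items():
    c,v,a,A,_=blob(w,white|black,np.array(p)*f,8,36); print("P",n,c.round(1),A); print(v.round(0).tolist())
    c,v,a,A,k=blob(w,black,np.array(p)*f,43,20); print("ridge",c.round(1),A,v.round(0).tolist())
vis=np.dstack([white,black,tray]); cv2.imwrite("pics/m.png",vis[:260])
E
```

```text
tilt [-0.06107495 -0.01488326 -0.99802221] [617.06109429 -51.16579455 251.90637042]
tee [ 415.5 -130. ] 2422.0
[[381.0, -174.0], [416.0, -174.0], [418.0, -148.0], [471.0, -149.0], [473.0, -115.0], [420.0, -112.0], [419.0, -85.0], [384.0, -84.0]]
half [426.3 -22.6] 1956.5
[[402.0, -73.0], [422.0, -70.0], [440.0, -59.0], [453.0, -43.0], [457.0, -26.0], [455.0, -4.0], [445.0, 12.0], [431.0, 22.0], [407.0, 29.0]]
stap [485.2  59.3] 2319.5
[[420.0, 43.0], [552.0, 37.0], [555.0, 75.0], [421.0, 82.0]]
ang [ 524.9 -142.4] 2073.5
[[494.0, -91.0], [490.0, -175.0], [575.0, -178.0], [577.0, -141.0], [531.0, -139.0], [531.0, -93.0]]
tri [524.4 -38.2] 1665.5
[[583.0, -70.0], [497.0, 23.0], [494.0, -67.0]]
P tee [ 663.2 -287.2] 1303.0
[[611.0, -288.0], [675.0, -330.0], [691.0, -309.0], [697.0, -311.0], [697.0, -329.0], [716.0, -303.0], [700.0, -301.0], [695.0, -310.0], [677.0, -299.0], [675.0, -282.0], [698.0, -249.0], [679.0, -236.0], [648.0, -279.0], [624.0, -267.0]]
ridge [ 656.4 -274.4] 250.5 [[649.0, -292.0], [659.0, -291.0], [670.0, -275.0], [659.0, -255.0], [643.0, -276.0]]
P tri [704.9  54.8] 1296.0
[[689.0, 94.0], [677.0, 77.0], [683.0, 67.0], [665.0, 48.0], [718.0, -1.0], [718.0, 43.0], [725.0, 50.0], [716.0, 67.0], [736.0, 69.0], [738.0, -10.0], [743.0, 33.0], [741.0, 80.0], [721.0, 92.0]]
ridge [694.8  46.5] 209.5 [[678.0, 51.0], [696.0, 32.0], [712.0, 42.0], [696.0, 59.0], [686.0, 60.0]]
P ang [513.  258.4] 1610.5
[[466.0, 276.0], [508.0, 217.0], [519.0, 221.0], [539.0, 241.0], [550.0, 243.0], [569.0, 261.0], [553.0, 285.0], [519.0, 262.0], [515.0, 284.0], [507.0, 286.0], [506.0, 280.0], [500.0, 278.0], [487.0, 296.0], [470.0, 284.0]]
ridge [514.4 235.8] 278.5 [[518.0, 211.0], [521.0, 247.0], [519.0, 258.0], [512.0, 260.0], [506.0, 233.0], [511.0, 212.0]]
```

View pics/m.png

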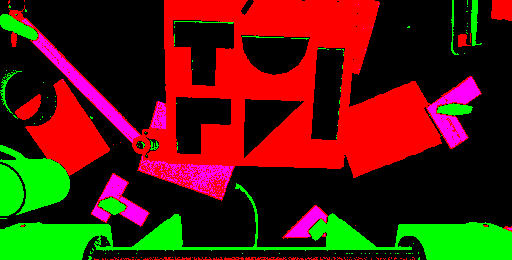

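Call:
play_rows --targets '[[[3,0.6,-1,-0.16,1],[3,0.6,-1,-0.16,1],[3,0.6,-1,-0.16,1],[3,0.6,-1,-0.16,1],[2.5,0.4,-1,-0.16,1],[0,0,-1,0,1],[0,0,0,0,1]]]'

```text
clock: 11.92
position: [761.3, -22.8, 191.8]
eef_rot: [-1.204, -2.834, -0.012]
contact_force: [-1.0, -0.3, -0.4]
opening: 94.8
grip_force: 0.0
```

```bash
cat >> h.py <<'E'
def look(name,guess,rad=45,view=False,eps=2.0,dark=70):
    p,y,o=tool(); w=snap("wrist",name); white,black,_=masks(w[0]); black=(w[0].max(2)<dark).astype(np.uint8)*255
    px=proj(w,[[*guess,10]])[0]; print("tcp",p.round(1),"yaw",round(y,1),"z",R.from_rotvec(o["eef_rot"]).as_matrix()[:,2].round(3),"cam",w[2].round(0),"px",px.round(0))
    for n,m,z in (("white",white|black,8),("black",black,43)):
        c,v,a,A,k=blob(w,m,px,z,rad,eps); print(n,c.round(1),A,v.round(1).tolist(),a.tolist())
        if n=="black":
            (cx,cy),(s1,s2),_=r=cv2.minAreaRect(k.astype(np.float32)); b=cv2.boxPoints(r); print("box43",ray(w,[(cx,cy)],43).round(1),ray(w,[(cx,cy)],25).round(1),ray(w,b,43).round(1).tolist())
    if view:
        x,y0=[int(v) for v in px]; cr=w[0][max(0,y0-60):y0+60,max(0,x-80):x+80]; cv2.imwrite(f"pics/{name}c.png",cv2.resize(cr,None,fx=4,fy=4,interpolation=cv2.INTER_CUBIC))
    return w
E
python3 -c "
from h import *
look('t1',(700,46),view=True)"
```

```text
tcp [761.3 -22.8 191.8] yaw 44.0 z [-0.055  0.032 -0.998] cam [726.  19. 398.] px [259. 116.]
white [700.1  50.4] 1603.0 [[714.9, 104.0], [664.9, 48.7], [719.9, -2.9]] [[297, 92], [242, 96], [245, 152]]
black [700.7  49.6] 170.0 [[688.0, 58.1], [703.8, 40.0], [712.6, 38.3], [711.9, 46.1], [695.0, 61.5]] [[259, 99], [258, 119], [262, 125], [266, 120], [265, 101]]
box43 [[701.1  49.2]] [[699.9  50.8]] [[686.2, 56.2], [693.0, 63.4], [716.2, 42.2], [709.4, 34.9]]
```

View pics/t1c.png

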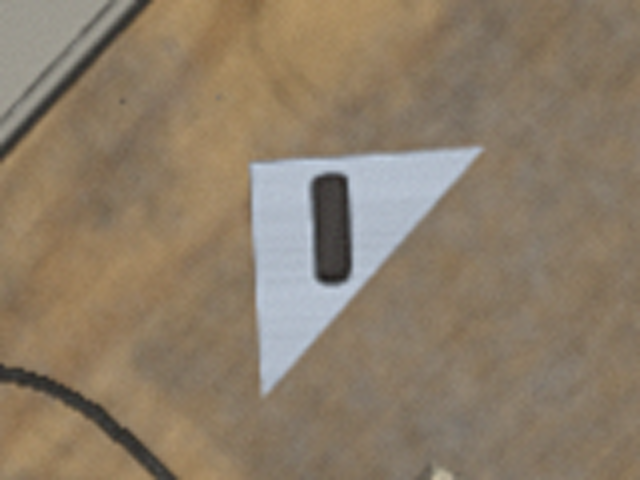

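Call:
play_rows --targets '[[[-3.1,3.7,-6,0.05,1],[-3.1,3.66,-5,0,0.3],[0,0,-3,0,0],[0,0,-2,0,-0.3],[0,0,-1.8,0,-0.3],[0,0,0,0,-0.3],[0,0,0,0,-0.3]]]' --newtons 25

```text
clock: 12.85
position: [711.0, 40.7, 32.8]
eef_rot: [-1.136, -2.866, -0.013]
contact_force: [-0.3, 0.7, 0.4]
opening: 40.5
grip_force: 0.0
```

Call:
play_rows --targets '[[[0,0,0,0,-1],[0,0,0,0,-1],[0,0,0,0,-1],[0,0,0,0,-1],[0,0,0,0,-1]]]'

```text
clock: 13.48
position: [709.8, 41.1, 31.4]
eef_rot: [-1.135, -2.864, -0.012]
contact_force: [0.3, -0.5, -0.2]
opening: 0.5
grip_force: 0.0
```

Call:
play_rows --targets '[[[0,0,4,0,1],[3,-4,4,0,1],[2.5,-3,4,0,1],[0,0,4,0,1],[0,0,0,0,1],[0,0,0,0,1]]]'

```text
clock: 14.22
position: [763.6, -27.8, 189.4]
eef_rot: [-1.134, -2.864, -0.011]
contact_force: [1.0, -0.1, -0.1]
opening: 55.0
grip_force: 0.0
```

```bash
python3 -c "
from h import *
look('t2',(700,46),view=True)"
```

```text
tcp [763.6 -27.8 189.4] yaw 46.8 z [-0.055  0.029 -0.998] cam [726.  12. 396.] px [264. 112.]
white [700.   50.4] 1650.5 [[714.1, 102.7], [664.5, 48.2], [719.5, -3.8]] [[302, 90], [247, 91], [247, 148]]
black [700.6  49.1] 174.0 [[692.7, 62.2], [687.7, 55.2], [708.7, 35.8], [713.0, 38.6], [712.9, 43.8]] [[270, 95], [263, 96], [263, 120], [267, 121], [270, 118]]
box43 [[701.1  48.7]] [[699.8  50.6]] [[686.9, 56.0], [692.7, 62.2], [715.5, 41.3], [709.6, 35.0]]
```

View pics/t2c.png

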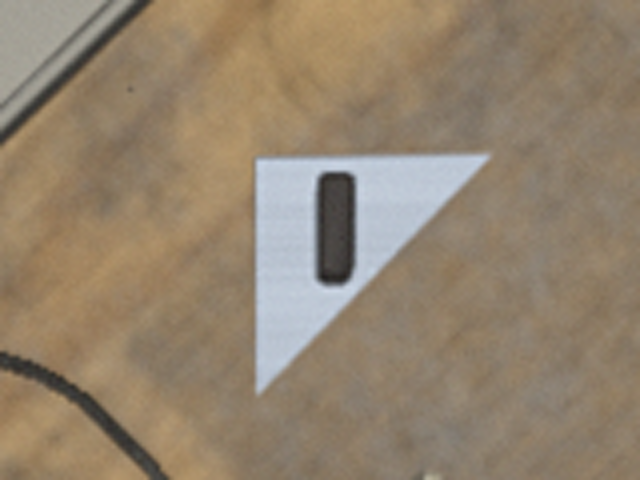

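```bash
python3 - <<'E'
from h import *
w=load("w3"); print(proj(w,[[380.6,-309.1,122]])*800/512, proj(w,[[380.6,-309.1,122]]))
w=load("w1"); print(proj(w,[[451.9,-44.2,242]])*800/512)
w=load("t2"); print(proj(w,[[763.6,-27.8,189.4]])); cr=w[0][170:300,130:390]; cv2.imwrite("pics/t2d.png",cv2.resize(cr,None,fx=3,fy=3))
w=load("w3"); cr=w[0][190:300,190:320]; cv2.imwrite("pics/t2e.png",cv2.resize(cr,None,fx=4,fy=4))
a=cv2.imread("pics/t2d.png");b=cv2.imread("pics/t2e.png");b=cv2.resize(b,(0,0),fx=.48,fy=.48); c=np.zeros((600,780,3),np.uint8); c[:390]=a; c[390:390+min(210,b.shape[0]),:b.shape[1]]=b[:210]; cv2.imwrite("pics/tt.png",c)
E
```

```text
[[396.61344306 336.53279435]] [[253.83260356 215.38098839]]
[[397.83194653 335.41700042]]
[[254.01571788 215.41245948]]
```

View pics/tt.png

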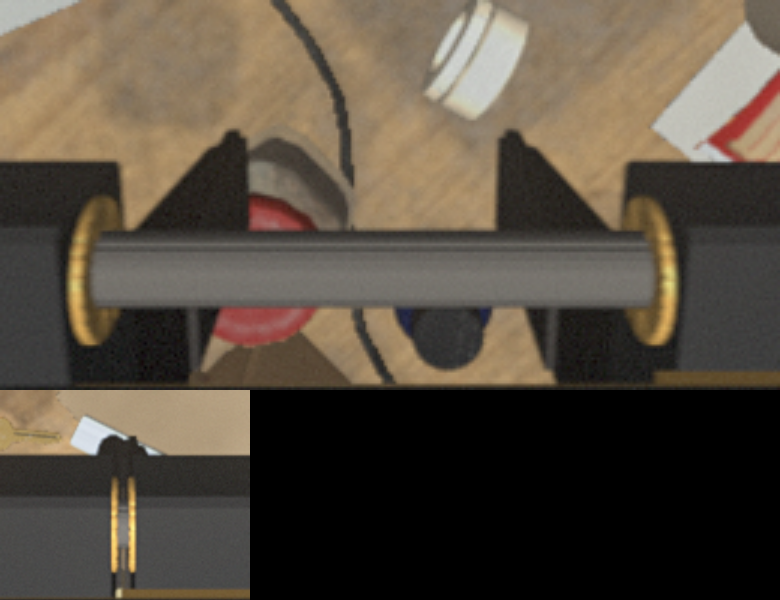

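```bash
python3 - <<'E'
from h import *
w=load("w5"); f=1/1.56
k1=ray(w,[(14*f,33*f)],101); k2=ray(w,[(50*f,56*f)],61); h=ray(w,[(222*f,226*f)],67); print(k1,k2,h)
for k in(k1,k2): print(np.hypot(*(k-h)[0]),np.degrees(np.arctan2(*(k-h)[0][::-1])))
print(tool()[0])
E
```

```text
[[ 416.21800885 -346.34716325]] [[ 418.20487327 -351.39373919]] [[ 563.26529696 -210.55735617]]
200.1543820312311 -137.2792833029388
202.1816344291725 -135.8464665895618
[763.04157523 -27.54767371 188.25919564]
```

Call:
play_rows --targets '[[[-2.1,2.6,-3.5,0,1],[-2.1,2.6,-3.5,0,1],[-2.17,2.63,-3.5,0,1],[0,0,-3.5,0,0.3],[0,0,-2.4,0,0],[0,0,-1,0,-0.3],[0,0,0,0,-0.3],[0,0,0,0,-0.3]]]'

```text
clock: 15.28
position: [701.8, 50.0, 18.1]
eef_rot: [-1.137, -2.867, -0.013]
contact_force: [1.0, -0.6, -0.6]
opening: 50.1
grip_force: 0.0
```

Call:
play_rows --targets '[[[0,0,0,0,-1],[0,0,0,0,-1],[0,0,0,0,-1],[0,0,0,0,-1],[0,0,0,0,-1]]]'

```text
clock: 15.9
position: [700.4, 50.4, 16.5]
eef_rot: [-1.135, -2.864, -0.011]
contact_force: [-0.9, -0.6, 0.7]
opening: 2.0
grip_force: 0.0
```

Call:
play_rows --targets '[[[0,0,0,0,-1],[0,0,0,0,-1]]]'

```text
clock: 16.15
position: [700.4, 50.4, 16.4]
eef_rot: [-1.135, -2.864, -0.012]
contact_force: [0.1, -0.7, -0.6]
opening: 0.2
grip_force: 0.0
```

```bash
python3 - <<'E'
from h import *
p,y,o=tool(); print(p,y,o["opening"],o["grip_force"])
w=snap("wrist","t3"); c=snap("top","t3t"); a=cv2.resize(w[0][60:300,130:390],None,fx=2,fy=2); s=snap("scene","t3s")
x,y=[int(v) for v in proj(s,[[700,50,20]])[0]]; b=cv2.resize(s[0][y-50:y+50,x-50:x+50],None,fx=2.6,fy=2.6); o=np.zeros((480,780,3),np.uint8); o[:,:520]=a; o[:260,520:]=b; cv2.imwrite("pics/t3v.png",o)
E
```

```text
[700.38407999  50.35534312  16.4196294 ] 46.793531293970716 0.21402977062004652 0.0
```

View pics/t3v.png

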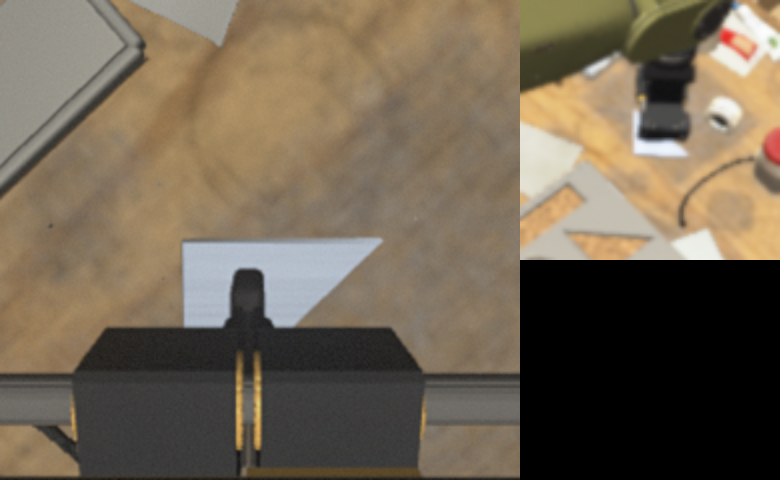

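Call:
play_rows --targets '[[[0,0,0,0,0],[0,0,0,0,0],[0,0,0,0,0],[0,0,-0.4,0,0],[0,0,-0.4,0,0],[0,0,0,0,0]]]'

```text
clock: 17.05
position: [699.9, 50.3, 7.6]
eef_rot: [-1.135, -2.863, -0.011]
contact_force: [-0.1, 0.4, -1.1]
opening: 47.3
grip_force: 0.0
```

Call:
play_rows --targets '[[[0,0,-0.4,0,0],[0,0,0,0,0]]]'

```text
clock: 17.3
position: [700.1, 50.4, 4.0]
eef_rot: [-1.135, -2.864, -0.011]
contact_force: [-0.8, -0.3, 0.2]
opening: 47.2
grip_force: 0.0
```

Call:
play_rows --targets '[[[0,0,-0.4,0,0],[0,0,0,0,0]]]'

```text
clock: 17.55
position: [700.1, 50.3, -0.1]
eef_rot: [-1.135, -2.864, -0.011]
contact_force: [-0.1, 0.9, -0.2]
opening: 47.4
grip_force: 0.0
```

Call:
play_rows --targets '[[[0,0,-0.4,0,0],[0,0,0,0,0]]]'

```text
clock: 17.8
position: [700.0, 50.3, -4.0]
eef_rot: [-1.135, -2.864, -0.011]
contact_force: [-0.3, -0.2, -0.3]
opening: 47.8
grip_force: 0.0
```

Call:
play_rows --targets '[[[0,0,0,0,-1],[0,0,0,0,-1],[0,0,0,0,-1],[0,0,0,0,-1],[0,0,0,0,-1],[0,0,0,0,-1]]]'

```text
clock: 18.55
position: [700.6, 50.4, -3.3]
eef_rot: [-1.135, -2.865, -0.012]
contact_force: [-0.7, -0.2, 1.2]
opening: 11.6
grip_force: 25.0
```

```bash
python3 - <<'E'
from h import *
p,y,o=tool(); print(p,y,o["opening"],o["grip_force"])
w=snap("wrist","t4"); a=cv2.resize(w[0][60:300,130:390],None,fx=3,fy=2.5); cv2.imwrite("pics/t4v.png",a)
E
```

```text
[700.5905566   50.36579959  -3.29279205] 46.79018382052937 11.573521721330488 24.97026890516281
```

View pics/t4v.png

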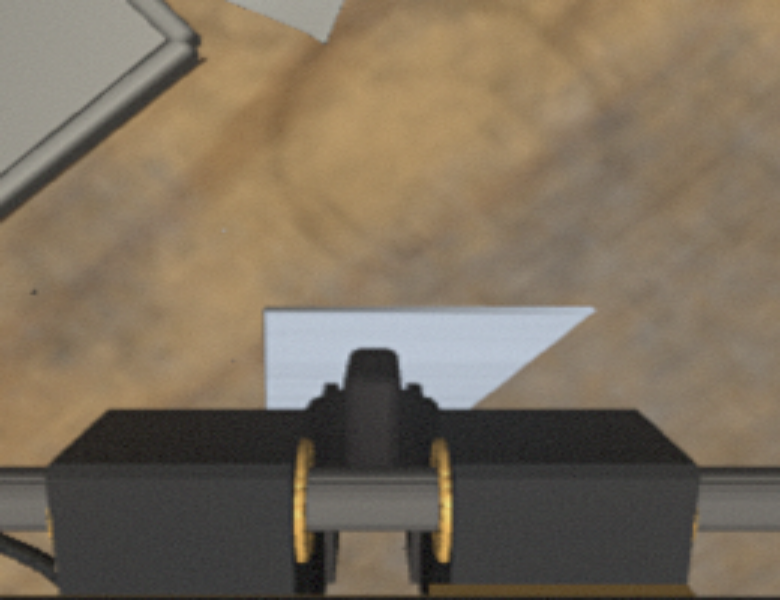

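Call:
play_rows --targets '[[[0,0,0,0,-0.4],[0,0,0,0,-0.4],[0,0,-0.4,0,-0.4],[0,0,-0.4,0,-0.4],[0,0,0,0,-1],[0,0,0,0,-1],[0,0,0,0,-1],[0,0,0,0,-1]]]'

```text
clock: 19.6
position: [700.7, 50.4, -11.2]
eef_rot: [-1.135, -2.865, -0.012]
contact_force: [1.4, 0.7, 1.4]
opening: 11.9
grip_force: 25.0
```

Call:
play_rows --targets '[[[0,0,0,0,-1],[0,0,2,0,-1],[0,0,4,0,-1],[0,0,4,0,-1]]]'

```text
clock: 20.1
position: [700.2, 50.2, 90.4]
eef_rot: [-1.135, -2.865, -0.011]
contact_force: [0.2, 0.2, -0.9]
opening: 12.0
grip_force: 25.0
```

```bash
python3 - <<'E'
from h import *
p,y,o=tool(); print(p,y,o["opening"],o["grip_force"],o["contact_force"])
for n in ("t2","t4"):
    w=load(n); white,black,_=masks(w[0])
    px=proj(w,[[700,46,8]])[0]; print(blob(w,white|black,px,8,40,2)[1].round(1).tolist())
w=load("t4"); print(ray(w,[[(265/3)+130,308/2.5+60],[(595/3)+130,308/2.5+60]],8))
w=snap("wrist","t5"); 
white,black,_=masks(w[0]); 
for r in range(150,230,4):
    c=np.where(white[r]>0)[0]; c=c[(c>180)&(c<360)]; print(r,c.min() if len(c) else None,c.max() if len(c) else None,end="; ")
E
```

```text
[700.24486771  50.24449942  90.4424209 ] 46.79389895496671 12.02652256281616 24.96748924255371 [ 0.20319736  0.2223988  -0.93343865]
[[708.6, 96.9], [664.5, 48.2], [719.5, -3.8], [717.2, 94.7]]
[[670.6, 43.8], [685.1, 29.6], [681.1, 24.2], [684.4, 20.9], [694.1, 16.5], [707.1, 16.5], [697.3, 29.1], [700.4, 30.2], [706.7, 23.1], [728.1, 46.3], [720.0, 53.7], [723.2, 54.8], [729.4, 51.1], [723.7, 63.3], [714.6, 71.4], [704.9, 75.3], [694.0, 75.4], [686.9, 73.2], [672.2, 57.4]]
[[663.53403252  50.03948842]
 [717.24540868 107.6315233 ]]
150 None None; 154 None None; 158 None None; 162 None None; 166 None None; 170 None None; 174 None None; 178 None None; 182 None None; 186 304 329; 190 217 325; 194 217 321; 198 217 316; 202 217 312; 206 217 308; 210 217 303; 214 217 299; 218 217 295; 222 218 291; 226 None None;
```

```bash
python3 - <<'E'
from h import *
w=load("t5"); p,yaw,o=tool()
white,_,_=masks(w[0]); pts=[]
for c in range(222,300,4):
    r=np.where(white[150:224,c]>0)[0]; pts.append((c,r.min()+150-.5))
pts=np.array(pts); l=np.polyfit(pts[:,0],pts[:,1],1); print(l)
q=ray(w,[(216.5,np.polyval(l,216.5)),(330,np.polyval(l,330))],109.6); print(q,np.hypot(*(q[1]-q[0])))
ay=np.arctan2(*(q[1]-q[0])[::-1]); ax=ay-np.pi/2
g=q[0]+26.7*np.array([np.cos(ax)+np.cos(ay),np.sin(ax)+np.sin(ay)]); print("g",g,"own x",np.degrees(ax),"off",g-p[:2])
d=np.radians(-2.3)-ax; off=g-p[:2]; M=np.array([[np.cos(d),-np.sin(d)],[np.sin(d),np.cos(d)]]); T=np.array([524.0,-38.6])-M@off
print("turn",d,"TCP target",T,"move",(T-p[:2])/10)
E
```

```text
[-3.61916885e-16  1.86500000e+02]
[[663.95676788  48.98436668]
 [717.25047687 106.16722028]] 78.16711689240812
g [701.6928945   50.31280459] own x -42.98382946394315 off [-2.59389071  0.03453785]
turn 0.7100667764656876 TCP target [525.9895096  -36.93527377] move [-17.82972756  -8.72135405]
```

```bash
python3 - <<'E'
from h import *
p,yaw,o=tool(); print(p,yaw,o["clock"],o["opening"],o["qd"].round(3))
E
```

```text
[704.28678521  50.27826674  98.23721912] 46.79477900179086 20.15 12.017136206983242 [ 0.    -0.    -0.039  0.003 -0.111 -0.002]
```

Call:
play_rows --targets '[[[-3.6,-1.8,0,0.142,-1],[-3.6,-1.8,0,0.142,-1],[-3.6,-1.8,0,0.142,-1],[-3.6,-1.8,0,0.142,-1],[-3.6,-1.8,0,0.142,-1],[0,0,0,0,-1],[0,0,0,0,-1],[0,0,0,0,-1]]]'

```text
clock: 21.15
position: [521.6, -39.5, 89.1]
eef_rot: [-0.069, -3.083, 0.022]
contact_force: [0.8, 0.8, -0.4]
opening: 12.0
grip_force: 25.0
```

```bash
python3 - <<'E'
from h import *
p,yaw,o=tool(); print(p,yaw,o["opening"],o["grip_force"],R.from_rotvec(o["eef_rot"]).as_matrix()[:,2].round(3))
w=snap("wrist","t6"); cv2.imwrite("pics/t6.png",cv2.resize(w[0][40:260,100:400],None,fx=2.6,fy=2.6))
E
```

```text
[521.56699413 -39.45983145  89.10367419] 87.46747654203926 11.999891836910423 24.967931807041168 [-0.058 -0.013 -0.998]
```

View pics/t6.png

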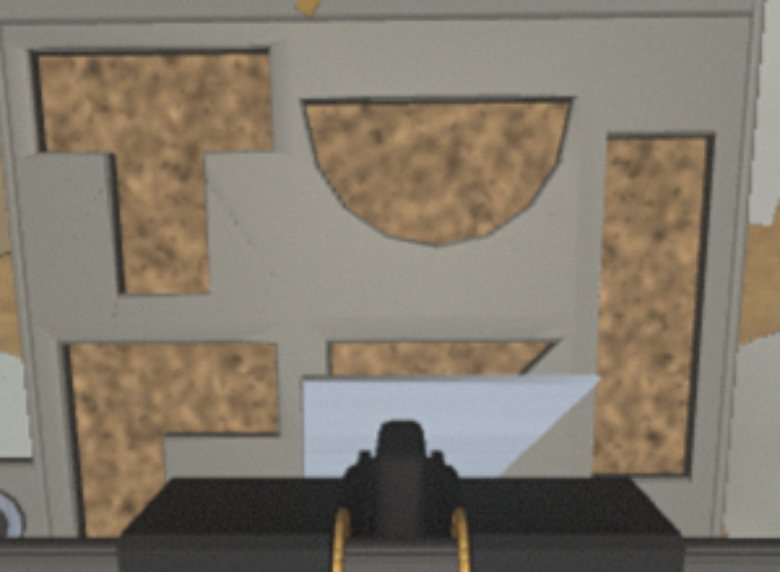

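```bash
python3 - <<'E'
from h import *
w=load("t6")
import numpy as np
d=np.load("pics/t6.npz"); f=1/2.6
S=ray((None,d["K"],d["t"],R.from_rotvec(d["r"]).as_matrix()),np.array([(328,341),(565,338),(604,135),(712,135),(592,473),(688,476)])*f+[100,40],12)
P=ray((None,d["K"],d["t"],R.from_rotvec(d["r"]).as_matrix()),np.array([(303,378),(600,376)])*f+[100,40],108.3)
print(S.round(1),P.round(1))
E
```

```text
[[493.9 -67.7]
 [496.6  26.3]
 [420.6  41. ]
 [422.4  81.4]
 [552.5  37.3]
 [555.3  76.4]] [[494.  -63.4]
 [496.7  15.1]]
```

Call:
play_rows --targets '[[[0.22,-0.08,-4,0,-1],[0,0,-3,0,-1],[0,0,-1.2,0,-1],[0,0,0,0,-1],[0,0,0,0,-1]]]'

```text
clock: 21.82
position: [524.0, -40.6, 7.9]
eef_rot: [-0.069, -3.084, 0.022]
contact_force: [0.6, -0.9, -1.4]
opening: 12.2
grip_force: 25.0
```

Call:
play_rows --targets '[[[0,0,-0.5,0,-1],[0,0,-0.4,0,-1],[0,0,-0.3,0,-1],[0,0,0,0,-1]]]'

```text
clock: 22.32
position: [522.4, -40.4, -5.8]
eef_rot: [-0.069, -3.081, 0.021]
contact_force: [0.1, 0.1, -1.1]
opening: 11.7
grip_force: 2.5
```

Call:
play_rows --targets '[[[0,0,-0.1,0,-1],[0,0,0,0,-0.4],[0,0,0,0,0],[0,0,0,0,0],[0,0,3,0,0],[0,0,5,0,0.5],[3,0,5,0,1],[4,0,4,0,1]]]'

```text
clock: 23.32
position: [593.6, -40.5, 166.3]
eef_rot: [-0.069, -3.084, 0.022]
contact_force: [0.7, -0.3, -0.5]
opening: 71.9
grip_force: 0.0
```

Call:
play_rows --targets '[[[4,0,2,0,1],[0,0,0,0,1],[0,0,0,0,1],[0,0,0,0,1]]]'

```text
clock: 23.82
position: [631.0, -40.3, 182.0]
eef_rot: [-0.069, -3.079, 0.021]
contact_force: [-0.6, -0.9, 0.5]
opening: 94.8
grip_force: 0.0
```

```bash
python3 - <<'E'
from h import *
w=look("s1",(524,-39),45)
E
```

```text
tcp [631.  -40.3 182. ] yaw 87.5 z [-0.062 -0.012 -0.998] cam [577. -35. 388.] px [253. 104.]
white [521.6 -39.4] 1764.0 [[498.8, 11.9], [495.3, -64.1], [572.7, -68.4]] [[291, 82], [233, 82], [233, 142]]
black [523.4 -39.5] 219.5 [[507.1, -41.3], [535.7, -45.0], [540.7, -37.9], [509.7, -34.2]] [[250, 85], [248, 110], [254, 114], [256, 87]]
box43 [[523.8 -39.6]] [[521.  -39.9]] [[507.0, -43.6], [507.4, -34.1], [540.8, -35.5], [540.4, -45.2]]
```

Call:
play_rows --targets '[[[-0.2,-2.5,0.3,-0.166,1],[-0.2,-2.5,0.3,-0.166,1],[-0.2,-2.5,0.3,-0.166,1],[-0.2,-2.5,0,-0.166,1],[-0.2,-2.5,0,-0.166,1],[-0.2,-2.5,0,-0.166,1],[-0.2,-2.5,0,-0.166,1],[-0.2,-2.5,0,-0.166,1]]]'

```text
clock: 24.88
position: [615.6, -241.0, 191.9]
eef_rot: [-1.962, -2.381, -0.039]
contact_force: [0.1, -1.0, -0.2]
opening: 95.2
grip_force: 0.0
```

Call:
play_rows --targets '[[[-0.2,-2.5,0,-0.166,1],[-0.2,-2.5,0,-0.166,1],[-0.2,-2.5,0,-0.166,1],[-0.2,-2.5,0,-0.166,1],[0,-2.4,0,-0.166,1],[0,0,0,0,1],[0,0,0,0,1],[0,0,0,0,1]]]'

```text
clock: 25.88
position: [608.7, -363.4, 192.5]
eef_rot: [-2.763, -1.406, -0.071]
contact_force: [0.3, 0.0, -0.0]
opening: 95.4
grip_force: 0.0
```

```bash
python3 - <<'E'
from h import *
w=look("e1",(663,-287),48)
E
```

```text
tcp [ 608.7 -363.4  192.5] yaw -36.0 z [ 0.022  0.057 -0.998] cam [ 643. -321.  399.] px [256. 113.]
white [ 660.1 -284.3] 2013.0 [[698.6, -249.5], [676.2, -234.7], [646.8, -279.1], [624.0, -265.8], [608.8, -288.2], [676.7, -332.5], [691.7, -308.5], [670.6, -293.2]] [[261, 74], [241, 75], [243, 116], [224, 118], [225, 138], [283, 135], [282, 114], [263, 114]]
black [ 659.6 -285.7] 172.0 [[665.6, -271.5], [648.6, -294.9], [654.0, -300.3], [670.2, -277.9]] [[250, 99], [250, 123], [256, 124], [256, 101]]
box43 [[ 659.8 -285.8]] [[ 660.7 -284.1]] [[664.6, -270.8], [672.6, -276.7], [655.0, -301.1], [646.8, -295.1]]
```

Call:
play_rows --targets '[[[1.3,2,-3.5,0.05,1],[1.3,2,-3.5,0,1],[1.3,2,-3.5,0,1],[1.27,2,-3.5,0,1],[0,0,-3,0,0.4],[0,0,-2,0,0],[0,0,-1.4,0,-0.3],[0,0,0,0,-0.3]]]'

```text
clock: 26.92
position: [659.7, -284.4, -12.4]
eef_rot: [-2.727, -1.47, -0.068]
contact_force: [0.0, 0.2, -0.2]
opening: 60.1
grip_force: 0.0
```

Call:
play_rows --targets '[[[0,0,0,0,-0.3],[0,0,0,0,-1],[0,0,0,0,-1],[0,0,0,0,-1],[0,0,0,0,-1],[0,0,0,0,-1],[0,0,0,0,-1]]]'

```text
clock: 27.8
position: [660.7, -284.6, -11.1]
eef_rot: [-2.729, -1.471, -0.07]
contact_force: [1.3, 0.1, 2.2]
opening: 11.5
grip_force: 25.0
```

Call:
play_rows --targets '[[[0,0,2,0,-1],[0,0,4,0,-1],[0,0,4,0,-1],[0,0,4,0,-1],[0,0,0,0,-1],[0,0,0,0,-1],[0,0,0,0,-1]]]'

```text
clock: 28.68
position: [658.9, -283.7, 125.6]
eef_rot: [-2.725, -1.469, -0.065]
contact_force: [-0.3, 0.4, -2.0]
opening: 12.1
grip_force: 25.0
```

Call:
play_rows --targets '[[[-3.5,2.2,0,-0.147,-1],[-3.5,2.2,0,-0.147,-1],[-3.5,2.2,0,-0.147,-1],[-3.5,2.2,0,-0.147,-1],[-3.5,2.2,0,-0.147,-1],[-3.5,2.2,0,-0.147,-1],[-3.3,2.1,0,-0.147,-1]]]'

```text
clock: 29.55
position: [415.1, -130.3, 126.6]
eef_rot: [-3.124, 0.07, -0.088]
contact_force: [-0.2, -0.1, -0.4]
opening: 11.8
grip_force: 25.0
```

Call:
play_rows --targets '[[[0,0,-2,0,-1],[0,0,-2,0,-1],[0,0,0,0,-1],[0,0,0,0,-1],[0,0,0,0,-1]]]'

```text
clock: 30.18
position: [417.9, -131.8, 89.3]
eef_rot: [-3.126, 0.063, -0.094]
contact_force: [0.4, 0.0, -0.7]
opening: 11.9
grip_force: 25.0
```

```bash
python3 - <<'E'
from h import *
p,yaw,o=tool(); print(p,yaw,o["opening"],o["grip_force"])
w=snap("wrist","e2"); white,_,tray=masks(w[0]); zt=8+p[2]+11.1
c,v,a,A,_=blob(w,white,(254,190),zt,50,2); print("piece",v.round(1).tolist(),a.tolist())
c,v,a,A,_=blob(w,255-tray,proj(w,[[524,-142,12]])[0],12,60,2); print("ang slot",c,v.round(1).tolist())
m=(255-tray)
c,v,a,A,_=blob(w,m&~white,proj(w,[[455,-132,12]])[0],12,30,1.5); print("tee slot part",v.round(1).tolist(),a.tolist())
E
```

```text
[ 417.89691488 -131.77379748   89.2798584 ] -92.26712731354428 11.91055780311896 24.97486174106598
piece [[468.2, -119.8], [420.8, -118.0], [424.3, -121.1], [422.8, -124.5], [432.0, -127.0], [432.4, -136.8], [423.0, -139.3], [423.6, -142.8], [419.1, -145.5], [467.8, -147.4]] [[233, 149], [234, 217], [238, 212], [243, 214], [246, 201], [260, 200], [264, 213], [269, 212], [273, 218], [274, 148]]
ang slot [ 526.13156502 -143.06128896] [[564.4, -179.2], [575.8, -157.5], [577.4, -141.5], [530.0, -138.9], [531.0, -90.8], [494.9, -90.4], [490.6, -175.5]]
tee slot part [[471.2, -114.4], [469.2, -114.3], [468.8, -149.9], [470.9, -149.0]] [[236, 144], [236, 146], [271, 145], [270, 143]]
```

Call:
play_rows --targets '[[[-0.08,0.15,-4,0,-1],[0,0,-3,0,-1],[0,0,-1.2,0,-1],[0,0,0,0,-1],[0,0,0,0,-1]]]'

```text
clock: 30.85
position: [417.8, -130.6, 8.0]
eef_rot: [-3.127, 0.062, -0.096]
contact_force: [-0.1, 0.0, -0.2]
opening: 11.5
grip_force: 25.0
```

Call:
play_rows --targets '[[[0,0,-0.5,0,-1],[0,0,-0.4,0,-1],[0,0,-0.4,0,-1],[0,0,0,0,-1]]]'

```text
clock: 31.35
position: [416.4, -129.9, -6.7]
eef_rot: [-3.125, 0.062, -0.092]
contact_force: [0.5, 0.7, -1.3]
opening: 12.1
grip_force: 25.0
```

Call:
play_rows --targets '[[[0,0,0,0,-0.4],[0,0,0,0,0],[0,0,0,0,0],[0,0,3,0,0],[0,0,5,0,0.5],[-3,0,5,0,1],[-3,0,5,0,1],[-2.5,0,2,0,1]]]'

```text
clock: 32.35
position: [331.9, -130.6, 197.5]
eef_rot: [-3.129, 0.062, -0.101]
contact_force: [0.1, -1.1, 0.5]
opening: 82.2
grip_force: 0.0
```

Call:
play_rows --targets '[[[0,0,0,0,1],[0,0,0,0,1],[0,0,0,0,1]]]'

```text
clock: 32.72
position: [331.3, -129.5, 191.7]
eef_rot: [-3.124, 0.062, -0.088]
contact_force: [-0.2, -0.0, 0.2]
opening: 95.2
grip_force: 0.0
```

```bash
python3 - <<'E'
from h import *
w=look("e3",(414,-130),48)
t=snap("top","t10"); white,black,_=masks(t[0])
for n,g in dict(ang=(517,255),half=(449,395)).items():
    px=proj(t,[[*g,8]])[0]
    for m,z in((white|black,8),(black,43)):
        c,v,a,A,k=blob(t,m,px,z,18,1.2); print(n,c.round(0),A,v.round(0).tolist())
b,g,r=[t[0][...,i].astype(int) for i in range(3)]; m=((g>r+15)).astype(np.uint8)*255
c,v,a,A,k=blob(t,m,proj(t,[[366,250,46]])[0],46,25,1.5); print("stap",c.round(0),A,v.round(0).tolist(),cv2.minAreaRect(k.astype(np.float32)))
E
```

```text
tcp [ 331.3 -129.5  191.7] yaw -92.2 z [ 0.056  0.015 -0.998] cam [ 386. -135.  398.] px [254. 121.]
white [ 415.5 -129.9] 2088.0 [[467.7, -118.2], [414.4, -115.8], [414.2, -88.1], [385.6, -87.9], [382.6, -168.9], [411.0, -170.8], [413.4, -143.3], [465.3, -146.3]] [[244, 80], [244, 121], [224, 122], [225, 143], [283, 143], [284, 122], [264, 121], [265, 81]]
black [ 414.7 -129.7] 171.0 [[429.6, -127.0], [404.3, -124.7], [399.1, -132.1], [429.3, -134.5]] [[251, 106], [250, 127], [256, 131], [257, 106]]
box43 [[ 414.4 -130.2]] [[ 415.9 -129.9]] [[429.6, -125.8], [429.2, -135.7], [399.0, -134.6], [399.4, -124.6]]
ang [514. 255.] 310.0 [[568.0, 260.0], [554.0, 280.0], [523.0, 259.0], [513.0, 259.0], [489.0, 292.0], [465.0, 278.0], [506.0, 214.0]]
ang [509. 231.] 0.5 [[513.0, 253.0], [507.0, 230.0]]
half [453. 392.] 253.5 [[502.0, 424.0], [485.0, 424.0], [475.0, 430.0], [454.0, 416.0], [451.0, 406.0], [431.0, 399.0], [407.0, 378.0], [438.0, 362.0], [465.0, 369.0], [482.0, 390.0], [485.0, 417.0]]
half [452. 387.] 17.0 [[456.0, 374.0], [456.0, 390.0], [443.0, 397.0]]
stap [368. 251.] 258.5 [[427.0, 251.0], [420.0, 267.0], [319.0, 261.0], [309.0, 255.0], [309.0, 235.0], [319.0, 242.0], [332.0, 235.0], [407.0, 240.0]] ((173.6558837890625, 240.11721801757812), (36.15483474731445, 8.789020538330078), 87.1375961303711)
```

Call:
play_rows --targets '[[[1.82,3.14,0,0.159,1],[1.82,3.14,0,0.159,1],[1.82,3.14,0,0.159,1],[1.82,3.14,0,0.159,1],[1.82,3.14,0,0.159,1],[1.82,3.14,0,0.159,1],[1.82,3.14,0,0.159,1],[1.82,3.14,0,0.159,1]]]'

```text
clock: 33.83
position: [477.5, 122.7, 192.3]
eef_rot: [-2.52, -1.795, -0.058]
contact_force: [-0.0, 0.4, 0.7]
opening: 95.1
grip_force: 0.0
```

Call:
play_rows --targets '[[[1.82,3.14,0,0.159,1],[0,0,0,0,1],[0,0,0,0,1],[0,0,0,0,1]]]'

```text
clock: 34.33
position: [494.9, 152.0, 193.2]
eef_rot: [-2.375, -1.979, -0.054]
contact_force: [0.1, -0.3, 0.2]
opening: 95.0
grip_force: 0.0
```

```bash
python3 - <<'E'
from h import *
w=look("l1",(514,250),50)
E
```

```text
tcp [494.9 152.  193.2] yaw -10.4 z [-0.005  0.06  -0.998] cam [507. 205. 399.] px [257. 109.]
white [514.5 258. ] 2059.5 [[570.5, 261.2], [552.2, 284.1], [524.0, 263.2], [509.3, 265.9], [485.8, 295.1], [461.7, 278.6], [508.9, 217.2]] [[297, 93], [281, 78], [263, 98], [252, 98], [231, 79], [216, 95], [258, 134]]
black [513.2 245.2] 178.0 [[513.0, 261.0], [506.4, 231.6], [512.4, 229.3], [519.9, 257.3]] [[255, 97], [254, 122], [259, 123], [261, 99]]
box43 [[512.7 245.3]] [[512.9 247.3]] [[510.5, 261.4], [520.3, 259.6], [514.9, 228.8], [504.9, 230.6]]
```

Call:
play_rows --targets '[[[0.45,2.42,-3.5,0.024,1],[0.45,2.42,-3.5,0,1],[0.45,2.42,-3.5,0,1],[0.45,2.42,-3.5,0,1],[0,0,-3,0,0.4],[0,0,-2,0,0],[0,0,-1.4,0,-0.3],[0,0,0,0,-0.3]]]'

```text
clock: 35.38
position: [512.9, 248.8, -11.1]
eef_rot: [-2.35, -2.008, -0.052]
contact_force: [0.6, -0.0, 0.2]
opening: 60.6
grip_force: 0.0
```

Call:
play_rows --targets '[[[0,0,0,0,-0.3],[0,0,0,0,-1],[0,0,0,0,-1],[0,0,0,0,-1],[0,0,0,0,-1],[0,0,0,0,-1],[0,0,0,0,-1]]]'

```text
clock: 36.25
position: [513.6, 249.4, -10.1]
eef_rot: [-2.35, -2.009, -0.054]
contact_force: [-1.2, -2.1, 2.4]
opening: 11.7
grip_force: 25.0
```

Call:
play_rows --targets '[[[0,0,2,0,-1],[0,0,4,0,-1],[0,0,4,0,-1],[0,0,0,0,-1],[0,0,0,0,-1],[0,0,0,0,-1]]]'

```text
clock: 37.0
position: [511.9, 249.0, 87.5]
eef_rot: [-2.348, -2.008, -0.049]
contact_force: [-0.4, -0.1, -1.5]
opening: 12.0
grip_force: 25.0
```

Call:
play_rows --targets '[[[0.07,-3.98,0,-0.0665,-1],[0.07,-3.98,0,-0.0665,-1],[0.07,-3.98,0,-0.0665,-1],[0.07,-3.98,0,-0.0665,-1],[0.07,-3.98,0,-0.0665,-1],[0.07,-3.98,0,-0.0665,-1],[0.07,-3.98,0,-0.0665,-1],[0.07,-3.98,0,-0.0665,-1]]]'

```text
clock: 38.0
position: [517.7, -70.0, 87.8]
eef_rot: [-2.804, -1.321, -0.069]
contact_force: [1.0, 0.4, -1.3]
opening: 11.8
grip_force: 25.0
```

Call:
play_rows --targets '[[[0.07,-3.98,0,-0.0665,-1],[0.07,-3.98,0,-0.0665,-1],[0,0,0,0,-1],[0,0,0,0,-1],[0,0,0,0,-1]]]'

```text
clock: 38.62
position: [520.0, -147.4, 88.8]
eef_rot: [-2.887, -1.139, -0.075]
contact_force: [0.8, 0.4, -1.4]
opening: 11.8
grip_force: 25.0
```

```bash
python3 - <<'E'
from h import *
p,yaw,o=tool(); print(p,yaw,o["opening"],o["grip_force"])
w=snap("wrist","l2"); white,_,tray=masks(w[0]); zt=8+p[2]+10.5
a0=proj(w,[[p[0]+40,p[1]+30,zt]])[0]
c,v,a,A,_=blob(w,white,(254,180),zt,75,2); print("piece",v.round(1).tolist(),a.tolist())
c,v,a,A,_=blob(w,(255-tray)&~white,proj(w,[[565,-110,12]])[0],12,70,1.5); print("slot",v.round(1).tolist(),a.tolist())
E
```

```text
[ 519.96427764 -147.39121969   88.81421273] -46.915025492603334 11.76845170053706 24.96555268764496
piece [[525.7, -94.0], [502.7, -92.8], [497.2, -98.4], [496.6, -115.7], [489.2, -116.4], [507.9, -136.1], [514.7, -134.7], [518.6, -137.8], [523.3, -135.4], [526.3, -136.5]] [[203, 163], [180, 186], [181, 197], [199, 214], [193, 222], [231, 222], [236, 214], [243, 213], [245, 206], [249, 204]]
slot [[511.0, -84.2], [510.5, -148.1], [505.1, -150.2], [512.3, -159.5], [514.6, -160.3], [514.7, -157.2], [520.1, -155.0], [577.8, -156.8], [578.0, -143.6], [575.2, -140.7], [531.8, -139.6], [529.7, -137.3], [531.3, -92.4], [513.7, -91.5]] [[205, 160], [250, 202], [248, 207], [259, 208], [261, 207], [259, 205], [261, 200], [301, 161], [292, 152], [288, 152], [258, 182], [255, 182], [224, 151], [212, 163]]
```

```bash
python3 - <<'E'
from h import *
w=load("l2"); white,_,tray=masks(w[0]); zt=8+88.8+10.5
m=white.copy(); m[:,:250]=0; m[:140]=0; m[235:]=0
c,v,a,A,_=blob(w,m,(295,185),zt,50,1.5); print("R",v.round(1).tolist(),a.tolist())
m=white.copy(); m[:,255:]=0; m[:140]=0; m[235:]=0
c,v,a,A,_=blob(w,m,(205,185),zt,50,1.5); print("L",v.round(1).tolist(),a.tolist())
E
```

```text
R [[572.9, -144.2], [532.0, -142.6], [531.4, -146.1], [528.8, -148.6], [532.2, -151.2], [530.3, -159.8], [545.9, -176.2], [547.0, -172.1], [571.5, -173.0]] [[304, 163], [261, 204], [264, 208], [264, 213], [270, 212], [277, 222], [309, 222], [306, 217], [332, 193]]
L [[525.7, -94.0], [496.5, -92.5], [496.6, -115.7], [489.2, -116.4], [507.9, -136.1], [513.0, -136.2], [514.7, -134.7], [516.7, -134.8], [518.6, -137.8], [523.3, -135.4], [526.3, -136.5], [526.9, -99.3]] [[203, 163], [174, 192], [199, 214], [193, 222], [231, 222], [236, 217], [236, 214], [238, 212], [243, 213], [245, 206], [249, 204], [210, 167]]
```

Call:
play_rows --targets '[[[0.16,-0.08,-4,0,-1],[0,0,-3,0,-1],[0,0,-1.2,0,-1],[0,0,0,0,-1],[0,0,0,0,-1]]]'

```text
clock: 39.3
position: [523.2, -149.7, 9.0]
eef_rot: [-2.891, -1.139, -0.079]
contact_force: [0.6, -0.1, -1.5]
opening: 12.1
grip_force: 25.0
```

Call:
play_rows --targets '[[[0,0,-0.5,0,-1],[0,0,-0.4,0,-1],[0,0,-0.4,0,-1],[0,0,0,0,-1]]]'

```text
clock: 39.8
position: [521.9, -149.4, -5.6]
eef_rot: [-2.889, -1.137, -0.076]
contact_force: [0.1, -0.1, -0.5]
opening: 11.8
grip_force: 25.0
```

Call:
play_rows --targets '[[[0,0,0,0,-0.4],[0,0,0,0,0],[0,0,0,0,0],[0,0,3,0,0],[0,0,5,0,0.5],[-1,-1,5,0,1],[-3,-3,4,0,1],[-3,-3,3,0,1]]]'

```text
clock: 40.8
position: [451.8, -220.2, 197.0]
eef_rot: [-2.891, -1.14, -0.079]
contact_force: [0.5, -0.7, 0.3]
opening: 81.9
grip_force: 0.0
```

Call:
play_rows --targets '[[[0,0,0,0,1],[0,0,0,0,1],[0,0,0,0,1]]]'

```text
clock: 41.18
position: [451.7, -218.3, 192.8]
eef_rot: [-2.886, -1.138, -0.074]
contact_force: [0.3, 0.1, -0.1]
opening: 94.6
grip_force: 0.0
```

```bash
python3 - <<'E'
from h import *
w=look("l3",(520,-145),48)
E
```

```text
tcp [ 451.7 -218.3  192.8] yaw -46.9 z [ 0.03   0.053 -0.998] cam [ 494. -183.  399.] px [252. 109.]
white [ 527.5 -143.1] 2105.0 [[498.8, -94.1], [497.2, -172.3], [573.8, -174.7], [575.6, -146.5], [538.7, -144.5], [527.5, -132.6], [528.0, -95.3]] [[214, 94], [255, 135], [295, 94], [281, 78], [261, 98], [249, 98], [229, 78]]
black [ 518.8 -151.9] 179.0 [[527.9, -139.0], [506.0, -157.8], [509.4, -165.0], [532.1, -145.3]] [[252, 97], [251, 121], [257, 123], [258, 98]]
box43 [[ 518.7 -151.9]] [[ 520.  -150.3]] [[527.1, -138.1], [533.0, -144.5], [510.2, -165.9], [504.2, -159.5]]
```

Call:
play_rows --targets '[[[0.4,4.1,0,0.109,1],[0.4,4.1,0,0.109,1],[0.4,4.1,0,0.109,1],[0.4,4.1,0,0.109,1],[0.4,4.1,0,0.109,1],[0.4,4.1,0,0.109,1],[0.4,4.1,0,0.109,1],[0.4,4.1,0,0.109,1]]]'

```text
clock: 42.22
position: [483.4, 110.8, 193.4]
eef_rot: [-2.121, -2.243, -0.043]
contact_force: [0.3, -0.5, 0.7]
opening: 95.1
grip_force: 0.0
```

Call:
play_rows --targets '[[[0.4,4.1,0,0.109,1],[0.4,4.1,0,0.109,1],[0.4,4.1,0,0.109,1],[0.4,4.1,0,0.109,1],[0.3,3.9,0,0.109,1],[0,0,0,0,1],[0,0,0,0,1],[0,0,0,0,1]]]'

```text
clock: 43.22
position: [502.8, 310.9, 194.1]
eef_rot: [-1.445, -2.723, -0.021]
contact_force: [0.3, -0.4, 0.7]
opening: 95.0
grip_force: 0.0
```

```bash
python3 - <<'E'
from h import *
w=look("r1",(450,392),46,eps=2.5)
E
```

```text
tcp [502.8 310.9 194.1] yaw 34.1 z [-0.046  0.04  -0.998] cam [474. 358. 400.] px [258. 112.]
white [454.  394.9] 1722.0 [[404.8, 381.0], [432.3, 364.3], [461.1, 369.0], [481.0, 389.1], [485.4, 416.4], [501.3, 427.2], [480.8, 427.6], [477.3, 434.8]] [[226, 100], [236, 122], [255, 131], [275, 127], [289, 112], [303, 112], [291, 103], [292, 97]]
black [453.1 392.8] 175.5 [[446.2, 407.1], [440.7, 401.9], [459.8, 378.4], [464.7, 384.6]] [[262, 97], [256, 98], [258, 123], [264, 121]]
box43 [[453.2 392.9]] [[452.1 394.6]] [[439.6, 402.1], [447.4, 408.2], [467.0, 383.5], [459.1, 377.4]]
```

Call:
play_rows --targets '[[[-1.29,2.08,-3.5,0.054,1],[-1.29,2.08,-3.5,0,1],[-1.29,2.08,-3.5,0,1],[-1.29,2.07,-3.5,0,1],[0,0,-3,0,0.4],[0,0,-2,0,0],[0,0,-1.5,0,-0.3],[0,0,0,0,-0.3]]]'

```text
clock: 44.28
position: [451.1, 394.0, -11.3]
eef_rot: [-1.37, -2.76, -0.017]
contact_force: [0.0, -0.2, 0.2]
opening: 60.5
grip_force: 0.0
```

Call:
play_rows --targets '[[[0,0,0,0,-0.3],[0,0,0,0,-1],[0,0,0,0,-1],[0,0,0,0,-1],[0,0,0,0,-1],[0,0,0,0,-1],[0,0,0,0,-1]]]'

```text
clock: 45.15
position: [451.6, 394.9, -10.1]
eef_rot: [-1.369, -2.762, -0.02]
contact_force: [0.2, -0.9, 2.6]
opening: 11.8
grip_force: 25.0
```

Call:
play_rows --targets '[[[0,0,2,0,-1],[0,0,4,0,-1],[0,0,4,0,-1],[0,0,0,0,-1],[0,0,0,0,-1],[0,0,0,0,-1]]]'

```text
clock: 45.9
position: [450.0, 393.9, 87.4]
eef_rot: [-1.368, -2.76, -0.014]
contact_force: [-0.0, -0.5, -0.7]
opening: 11.6
grip_force: 25.0
```

Call:
play_rows --targets '[[[-0.24,-3.78,0,0.0805,-1],[-0.24,-3.78,0,0.0805,-1],[-0.24,-3.78,0,0.0805,-1],[-0.24,-3.78,0,0.0805,-1],[-0.24,-3.78,0,0.0805,-1],[-0.24,-3.78,0,0.0805,-1],[-0.24,-3.78,0,0.0805,-1],[-0.24,-3.78,0,0.0805,-1]]]'

```text
clock: 46.9
position: [430.9, 91.1, 88.0]
eef_rot: [-0.42, -3.05, 0.012]
contact_force: [0.4, 0.0, -0.9]
opening: 11.7
grip_force: 25.0
```

Call:
play_rows --targets '[[[-0.24,-3.78,0,0.0805,-1],[-0.24,-3.78,0,0.0805,-1],[-0.2,-3.78,0,0.08,-1],[0,0,0,0,-1],[0,0,0,0,-1],[0,0,0,0,-1]]]'

```text
clock: 47.65
position: [425.0, -20.2, 89.0]
eef_rot: [-0.053, -3.081, 0.021]
contact_force: [-0.4, 0.0, -0.2]
opening: 11.9
grip_force: 25.0
```

```bash
python3 - <<'E'
from h import *
p,yaw,o=tool(); print(p,yaw,o["opening"],o["grip_force"])
w=snap("wrist","r2"); white,_,tray=masks(w[0]); zt=8+p[2]+10.5
m=white.copy(); m[:140]=0; m[235:]=0
c,v,a,A,_=blob(w,m,(254,190),zt,75,2); print("piece",v.round(1).tolist(),a.tolist())
print(proj(w,[[400,-22,12]]))
c,v,a,A,_=blob(w,(255-tray)&~white,proj(w,[[407,-22,12]])[0],12,75,1.5); print("slot",v.round(1).tolist(),a.tolist())
E
```

```text
[425.04908791 -20.23719969  89.00293165] 88.03984062601549 11.932136816673514 24.97623324394226
piece [[407.7, -64.5], [423.8, -60.7], [424.5, -35.8], [417.3, -30.5], [418.2, -27.0], [412.4, -25.4], [410.4, -22.5], [411.3, -14.1], [419.3, -12.2], [418.0, -8.0], [425.4, -3.2], [426.2, 22.2], [409.7, 26.3]] [[189, 200], [196, 222], [231, 222], [238, 212], [243, 213], [245, 205], [249, 202], [261, 203], [264, 214], [270, 212], [277, 222], [313, 222], [319, 199]]
[[252.04559592 172.78238815]]
slot [[453.2, -88.4], [475.3, -67.1], [485.0, -47.9], [489.1, -25.1], [483.0, 6.7], [473.2, 24.1], [456.8, 40.2], [455.8, 2.8], [448.9, -4.5], [444.5, -5.5], [444.3, -12.9], [437.7, -12.7], [433.3, -15.8], [434.0, -28.5], [443.8, -31.0], [442.5, -37.3], [446.8, -38.6], [454.4, -46.4]] [[192, 224], [213, 243], [231, 251], [252, 254], [281, 248], [297, 239], [312, 224], [277, 224], [270, 218], [269, 214], [262, 214], [262, 208], [259, 204], [247, 205], [245, 214], [239, 213], [238, 217], [231, 224]]
```

```bash
python3 - <<'E'
from h import *
w=load("r2"); white,_,tray=masks(w[0]); m=(255-tray)&~white
m[:140]=0; m[196:]=0
c,v,a,A,k=blob(w,m,(252,180),12,75,1.5); print("slot",A,v.round(1).tolist(),a.tolist())
e1=load("t6x") if 0 else None
E
```

```text
slot 1660.0 [[402.8, -72.2], [422.0, -68.1], [424.8, 24.3], [407.0, 28.5]] [[204, 177], [209, 195], [297, 195], [301, 178]]
```

Call:
play_rows --targets '[[[-0.07,-0.25,-4,0,-1],[0,0,-3,0,-1],[0,0,-1.2,0,-1],[0,0,0,0,-1],[0,0,0,0,-1]]]'

```text
clock: 48.32
position: [425.9, -23.6, 8.8]
eef_rot: [-0.054, -3.084, 0.022]
contact_force: [0.3, 0.3, -0.4]
opening: 11.9
grip_force: 25.0
```

Call:
play_rows --targets '[[[0,0,-0.5,0,-1],[0,0,-0.4,0,-1],[0,0,-0.4,0,-1],[0,0,0,0,-1]]]'

```text
clock: 48.82
position: [424.5, -23.6, -5.7]
eef_rot: [-0.055, -3.082, 0.022]
contact_force: [0.4, -0.5, -0.9]
opening: 12.0
grip_force: 25.0
```

Call:
play_rows --targets '[[[0,0,0,0,-0.4],[0,0,0,0,0],[0,0,0,0,0],[0,0,3,0,0],[0,0,5,0,0.5],[3,0,5,0,1],[3,0,4,0,1],[3,0,3,0,1]]]'

```text
clock: 49.82
position: [516.2, -23.7, 197.1]
eef_rot: [-0.055, -3.085, 0.022]
contact_force: [0.2, 1.1, -0.5]
opening: 82.2
grip_force: 0.0
```

Call:
play_rows --targets '[[[0,0,0,0,1],[0,0,0,0,1],[0,0,0,0,1]]]'

```text
clock: 50.2
position: [512.7, -23.4, 192.4]
eef_rot: [-0.055, -3.078, 0.021]
contact_force: [-0.1, -1.4, 1.4]
opening: 95.2
grip_force: 0.0
```

```bash
python3 - <<'E'
from h import *
w=look("r3",(427,-22),46,eps=2.5)
E
```

```text
tcp [512.7 -23.4 192.4] yaw 88.0 z [-0.063 -0.013 -0.998] cam [458. -18. 399.] px [254. 121.]
white [424.9 -22.9] 1654.0 [[405.4, -67.1], [420.0, -65.1], [439.4, -52.2], [448.0, -40.0], [451.4, -20.5], [438.8, 9.0], [406.1, 26.0]] [[221, 106], [223, 117], [233, 131], [242, 137], [256, 139], [277, 129], [289, 104]]
black [425.9 -22.7] 179.0 [[409.1, -23.9], [439.3, -27.5], [442.1, -20.0], [412.9, -17.8]] [[252, 104], [250, 129], [256, 131], [257, 107]]
box43 [[425.4 -22.6]] [[423.8 -22.8]] [[441.8, -27.6], [409.0, -26.4], [409.3, -17.7], [442.1, -18.7]]
```

Call:
play_rows --targets '[[[-0.7,3.6,0,0.02,1],[-0.7,3.6,0,0.02,1],[-0.7,3.6,0,0.02,1],[-0.7,3.6,0,0.02,1],[-0.7,3.6,0,0.02,1],[-0.7,3.6,0,0.02,1],[-0.7,3.6,0,0.02,1],[-0.7,3.3,0,0.02,1]]]'

```text
clock: 51.25
position: [457.3, 262.2, 193.5]
eef_rot: [0.193, -3.076, 0.03]
contact_force: [0.2, -0.7, 0.7]
opening: 95.3
grip_force: 0.0
```

Call:
play_rows --targets '[[[0,0,0,0,1],[0,0,0,0,1],[0,0,0,0,1]]]'

```text
clock: 51.62
position: [458.6, 260.4, 194.2]
eef_rot: [0.19, -3.077, 0.03]
contact_force: [0.6, 0.7, 0.1]
opening: 95.2
grip_force: 0.0
```

```bash
python3 - <<'E'
from h import *
p,yaw,o=tool(); print(p,yaw)
w=snap("wrist","p1"); b,g,r=[w[0][...,i].astype(int) for i in range(3)]; m=(g>r+12).astype(np.uint8)*255
px=proj(w,[[368,251,40]])[0]; c,v,a,A,k=blob(w,m,px,0,90,2); print(px,w[2],A,a.tolist())
for z in(0,20,46): print(z,ray(w,a,z).round(0).tolist())
rc=cv2.minAreaRect(k.astype(np.float32)); print(rc,ray(w,cv2.boxPoints(rc),20).round(1).tolist())
hsv=cv2.cvtColor(w[0],cv2.COLOR_BGR2HSV); x,y=[int(q) for q in np.mean(a,axis=0)]
for q in range(-40,44,5): print(q,w[0][y,max(0,x+q)].tolist(),end=" ")
E
```

```text
[458.64762787 260.44800456 194.20596051] 97.07986276283093
[256.75253484 114.25203198] [403.4843977  257.10073177 400.37531987] 2050.5 [[259, 65], [253, 68], [251, 78], [250, 155], [253, 160], [267, 161], [272, 156], [273, 68]]
0 [[299.0, 245.0], [304.0, 237.0], [317.0, 236.0], [422.0, 248.0], [428.0, 253.0], [427.0, 273.0], [419.0, 280.0], [301.0, 265.0]]
20 [[304.0, 246.0], [309.0, 238.0], [321.0, 237.0], [421.0, 248.0], [427.0, 253.0], [426.0, 273.0], [418.0, 278.0], [306.0, 264.0]]
46 [[311.0, 247.0], [315.0, 240.0], [327.0, 239.0], [420.0, 249.0], [426.0, 253.0], [425.0, 272.0], [417.0, 277.0], [313.0, 264.0]]
((262.0937194824219, 113.00146484375), (23.27840805053711, 96.1757583618164), 0.8951737284660339) [[428.9, 248.9], [305.3, 235.7], [302.1, 265.7], [425.4, 280.8]]
-40 [93, 126, 153] -35 [90, 126, 152] -30 [87, 124, 150] -25 [91, 131, 158] -20 [92, 131, 161] -15 [94, 132, 160] -10 [90, 127, 157] -5 [68, 75, 59] 0 [81, 88, 69] 5 [86, 91, 69] 10 [77, 87, 66] 15 [155, 160, 156] 20 [168, 172, 171] 25 [168, 170, 167] 30 [168, 170, 169] 35 [167, 174, 170] 40 [171, 176, 171]
```

Call:
play_rows --targets '[[[-2.4,-0.07,-3.5,-0.01,1],[-2.4,-0.07,-3.5,0,1],[-2.4,-0.07,-3.5,0,1],[-2.4,-0.07,-3.5,0,1],[0,0,-3,0,1],[0,0,-2,0,0.6],[0,0,-0.9,0,0.2],[0,0,0,0,0.2]]]' --newtons 35

```text
clock: 52.68
position: [362.6, 258.2, -4.7]
eef_rot: [0.175, -3.078, 0.029]
contact_force: [0.1, -0.3, 0.4]
opening: 70.5
grip_force: 0.0
```

Call:
play_rows --targets '[[[0,0,0,0,0],[0,0,0,0,-1],[0,0,0,0,-1],[0,0,0,0,-1],[0,0,0,0,-1],[0,0,0,0,-1],[0,0,0,0,-1]]]'

```text
clock: 53.55
position: [362.7, 258.5, -4.5]
eef_rot: [0.177, -3.079, 0.029]
contact_force: [-0.0, -0.9, 1.4]
opening: 19.3
grip_force: 35.0
```

Call:
play_rows --targets '[[[0,0,2,0,-1],[0,0,4,0,-1],[0,0,4,0,-1],[0,0,0,0,-1],[0,0,0,0,-1],[0,0,0,0,-1]]]'

```text
clock: 54.3
position: [361.2, 257.9, 93.2]
eef_rot: [0.176, -3.075, 0.031]
contact_force: [-0.4, 0.9, -2.0]
opening: 19.4
grip_force: 35.0
```

Call:
play_rows --targets '[[[2.03,-3.3,0,-0.025,-1],[2.03,-3.3,0,-0.025,-1],[2.03,-3.3,0,-0.025,-1],[2.03,-3.3,0,-0.025,-1],[2.03,-3.3,0,-0.025,-1],[2.03,-3.3,0,-0.025,-1],[0,0,0,0,-1],[0,0,0,0,-1]]]'

```text
clock: 55.3
position: [483.3, 60.9, 94.1]
eef_rot: [-0.055, -3.079, 0.021]
contact_force: [-0.3, -0.4, -1.8]
opening: 19.0
grip_force: 35.0
```

Call:
play_rows --targets '[[[0,0,0,0,-1],[0,0,0,0,-1]]]'

```text
clock: 55.55
position: [484.0, 61.4, 95.3]
eef_rot: [-0.053, -3.082, 0.022]
contact_force: [-0.4, -0.4, -1.7]
opening: 19.3
grip_force: 35.0
```

```bash
python3 - <<'E'
from h import *
p,yaw,o=tool(); print(p,yaw,o["opening"],o["grip_force"])
w=snap("wrist","p2"); b,g,r=[w[0][...,i].astype(int) for i in range(3)]; m=(g>r+12).astype(np.uint8)*255
m[240:]=0; zb=p[2]+4.5
c,v,a,A,k=blob(w,m,(254,170),zb+5,70,1.5); print("stapler",A,a.tolist()); 
for z in (5,25,46): print(z,ray(w,a,zb+z).round(1).tolist())
_,_,tray=masks(w[0]); s=(255-tray)&~m; 
c,v,a,A,k=blob(w,s,proj(w,[[430,62,12]])[0],12,40,1.5); print("slot",A,v.round(1).tolist(),a.tolist())
print(proj(w,[[421,62,12]]))
E
```

```text
[483.97567898  61.40098971  95.31145912] 88.06871988876176 19.344160841706273 34.962047254666686
stapler 4208.0 [[239, 136], [231, 142], [229, 151], [232, 152], [232, 161], [229, 163], [230, 218], [233, 213], [238, 215], [238, 238], [270, 238], [270, 216], [274, 212], [275, 145], [265, 136]]
5 [[423.6, 53.4], [427.5, 47.6], [433.8, 45.9], [434.5, 48.0], [440.9, 47.7], [442.2, 45.5], [482.9, 44.2], [479.2, 46.6], [480.8, 50.3], [498.6, 49.5], [499.3, 73.6], [482.2, 73.9], [479.3, 76.9], [430.6, 78.6], [424.2, 71.7]]
25 [[424.1, 54.8], [427.7, 49.5], [433.3, 48.0], [434.0, 49.9], [439.7, 49.6], [440.9, 47.6], [477.4, 46.5], [474.0, 48.7], [475.5, 51.9], [491.5, 51.2], [492.1, 72.8], [476.8, 73.2], [474.1, 75.9], [430.4, 77.3], [424.7, 71.2]]
46 [[424.7, 56.2], [427.8, 51.6], [432.7, 50.2], [433.4, 51.9], [438.4, 51.6], [439.5, 49.9], [471.6, 48.9], [468.7, 50.8], [470.0, 53.7], [484.1, 53.1], [484.6, 72.1], [471.1, 72.4], [468.8, 74.8], [430.3, 76.1], [425.2, 70.6]]
slot 68.5 [[406.4, 29.3], [411.3, 25.0], [428.3, 19.8], [433.5, 20.5], [428.5, 24.0]] [[221, 122], [217, 127], [213, 144], [214, 149], [217, 144]]
[[253.26488688 135.45258798]]
```

Call:
play_rows --targets '[[[0.03,-0.11,-4,0,-1],[0,0,-3,0,-1],[0,0,-1.1,0,-1],[0,0,0,0,-1],[0,0,0,0,-1]]]'

```text
clock: 56.22
position: [486.1, 59.7, 16.0]
eef_rot: [-0.055, -3.085, 0.022]
contact_force: [0.3, 0.2, -2.3]
opening: 19.2
grip_force: 35.0
```

Call:
play_rows --targets '[[[0,0,-0.5,0,-1],[0,0,-0.4,0,-1],[0,0,-0.3,0,-1],[0,0,0,0,-1],[0,0,0,0,-1]]]'

```text
clock: 56.85
position: [484.8, 59.5, 2.5]
eef_rot: [-0.055, -3.082, 0.022]
contact_force: [0.5, -0.5, -1.3]
opening: 19.1
grip_force: 35.0
```

Call:
play_rows --targets '[[[0,0,-0.25,0,-1],[0,0,0,0,-1],[0,0,0,0,-1]]]'

```text
clock: 57.22
position: [484.7, 59.6, -0.0]
eef_rot: [-0.055, -3.082, 0.022]
contact_force: [0.1, -0.4, -1.7]
opening: 19.3
grip_force: 35.0
```

Call:
play_rows --targets '[[[0,0,0,0,-0.3],[0,0,0,0,0],[0,0,0,0,0],[0,0,3,0,0],[0,0,5,0,0.5],[3,0,5,0,1],[5,-0.5,5,0,1],[5,-4,5,0,1]]]'

```text
clock: 58.22
position: [598.9, 25.1, 215.0]
eef_rot: [-0.051, -3.084, 0.021]
contact_force: [0.6, 0.7, -0.2]
opening: 82.0
grip_force: 0.0
```

Call:
play_rows --targets '[[[1,-4,2,0,1],[0,-2,0,0,1],[0,0,0,0,1],[0,0,0,0,1],[0,0,0,0,1]]]'

```text
clock: 58.85
position: [606.4, -34.4, 231.5]
eef_rot: [-0.053, -3.08, 0.021]
contact_force: [0.2, 0.0, 0.0]
opening: 95.3
grip_force: 0.0
```

```bash
python3 - <<'E'
from h import *
w=look("f1",(524,-39),36)
white,black,tray=masks(w[0])
for n,g in dict(tee=(414,-130),half=(427,-22),ang=(518,-150),tri=(524,-39)).items():
    c,v,a,A,k=blob(w,white,proj(w,[[*g,12]])[0],12,34,2.0); print(n,A,v.round(0).tolist())
    c,v,a,A,k=blob(w,(w[0].max(2)<70).astype(np.uint8)*255,proj(w,[[*g,47]])[0],47,14); print("   ridge",c.round(1))
b,g,r=[w[0][...,i].astype(int) for i in range(3)]; m=(g>r+12).astype(np.uint8)*255
c,v,a,A,k=blob(w,m,proj(w,[[487,59,20]])[0],8,60,2); print("stap",A,v.round(0).tolist())
E
```

```text
tcp [606.4 -34.4 231.5] yaw 88.1 z [-0.061 -0.013 -0.998] cam [552. -29. 438.] px [251. 125.]
white [522.1 -40.3] 1289.5 [[498.8, 7.2], [496.4, -63.6], [571.2, -67.0], [504.6, 7.1]] [[281, 107], [234, 107], [234, 157], [281, 111]]
black [523.  -39.4] 132.0 [[508.2, -43.0], [531.2, -45.3], [536.7, -44.1], [538.3, -37.1], [508.5, -34.7]] [[247, 112], [246, 129], [247, 133], [252, 134], [253, 112]]
box43 [[523.2 -40.1]] [[521.8 -40.6]] [[508.2, -44.4], [508.5, -34.7], [538.3, -35.7], [538.0, -45.5]]
tee 1250.5 [[384.0, -165.0], [389.0, -170.0], [410.0, -171.0], [411.0, -146.0], [386.0, -143.0], [386.0, -133.0], [401.0, -122.0], [429.0, -124.0], [431.0, -136.0], [423.0, -144.0], [457.0, -146.0], [457.0, -119.0], [413.0, -117.0], [413.0, -90.0], [388.0, -90.0]]
   ridge [ 416.7 -126.7]
half 1217.0 [[414.0, -67.0], [440.0, -52.0], [449.0, -36.0], [451.0, -17.0], [437.0, 11.0], [410.0, 22.0], [408.0, -13.0], [440.0, -16.0], [444.0, -21.0], [438.0, -31.0], [407.0, -30.0], [407.0, -66.0]]
   ridge [427.2 -23.2]
ang 625.0 [[498.0, -172.0], [502.0, -157.0], [528.0, -136.0], [528.0, -101.0], [500.0, -102.0]]
   ridge [ 518.8 -148.7]
tri 1280.5 [[499.0, 2.0], [497.0, -63.0], [568.0, -66.0], [505.0, 5.0]]
   ridge [523.3 -39.3]
stap 1976.5 [[419.0, 72.0], [422.0, 53.0], [434.0, 45.0], [534.0, 40.0], [549.0, 45.0], [551.0, 63.0], [544.0, 72.0], [423.0, 81.0]]
```

Call:
play_rows --targets '[[[-1.27,-2.09,0,-0.157,1],[-1.27,-2.09,0,-0.157,1],[-1.27,-2.09,0,-0.157,1],[-1.27,-2.09,0,-0.157,1],[-1.27,-2.09,0,-0.157,1],[-1.27,-2.09,0,-0.157,1],[-1.27,-2.09,0,-0.157,1],[-1.27,-2.09,0,-0.157,1]]]' --newtons 10

```text
clock: 59.9
position: [505.3, -202.7, 232.4]
eef_rot: [-1.862, -2.46, -0.036]
contact_force: [-0.7, -0.8, -0.5]
opening: 95.1
grip_force: 0.0
```

Call:
play_rows --targets '[[[-1.27,-2.09,0,-0.157,1],[-1.27,-2.09,0,-0.157,1],[-1.27,-2.09,0,-0.157,1],[-1.27,-2.09,0,-0.157,1],[-1.27,-2.09,0,-0.157,1],[-1.27,-2.09,0,-0.157,1],[-1.27,-2.09,0,-0.157,1],[0,0,0,0,1]]]'

```text
clock: 60.9
position: [416.3, -349.4, 232.3]
eef_rot: [-2.888, -1.138, -0.076]
contact_force: [-0.2, -0.4, -0.4]
opening: 95.1
grip_force: 0.0
```

Call:
play_rows --targets '[[[0,0,0,0,1],[0,0,0,0,1],[0,0,0,0,1]]]'

```text
clock: 61.28
position: [417.2, -348.6, 232.5]
eef_rot: [-2.888, -1.141, -0.076]
contact_force: [-0.7, 0.0, -0.5]
opening: 95.2
grip_force: 0.0
```

```bash
python3 - <<'E'
from h import *
p,yaw,o=tool(); print(p,yaw,o["joint_pos"].round(2))
w=snap("wrist","k1"); white,_,_=masks(w[0]); black=(w[0].max(2)<70).astype(np.uint8)*255
px=proj(w,[[416.5,-347.5,95]])[0]; print(px)
black[208:]=0
cs,_=cv2.findContours(black,cv2.RETR_EXTERNAL,cv2.CHAIN_APPROX_NONE)
for k in cs:
    if cv2.contourArea(k)>40:
        x,y,ww,hh=cv2.boundingRect(k)
        if abs(x+ww/2-px[0])<50 and abs(y+hh/2-px[1])<50:
            (cx,cy),r=cv2.minEnclosingCircle(k); print((x,y,ww,hh),cv2.contourArea(k),ray(w,[(cx,cy)],101),ray(w,[(cx,cy)],81))
white[205:]=0
c,v,a,A,k=blob(w,white,px,61,45,2); print("bar",v.round(0).tolist(),a.tolist())
E
```

```text
[ 417.16398403 -348.562778    232.51276226] -46.85536946279556 [-0.83 -0.13  1.82  0.06  1.47 -0.02]
[255.04618131 185.98547225]
bar [[458.0, -308.0], [453.0, -305.0], [414.0, -342.0], [423.0, -346.0], [423.0, -354.0], [464.0, -316.0]] [[255, 140], [251, 141], [251, 181], [258, 178], [262, 182], [262, 141]]
```

Call:
play_rows --targets '[[[0,0,-5,0,1],[0,0,-5,0,1],[0,0,-4,0,1],[0,0,-3,0,0.5],[0,0,-2.4,0,0],[0,0,0,0,-0.2],[0,0,0,0,-0.2],[0,0,0,0,-1]]]'

```text
clock: 62.32
position: [417.7, -350.1, 40.3]
eef_rot: [-2.891, -1.14, -0.078]
contact_force: [-0.2, -0.0, 0.5]
opening: 50.5
grip_force: 0.0
```

Call:
play_rows --targets '[[[0,0,0,0,-1],[0,0,0,0,-1],[0,0,0,0,-1],[0,0,0,0,-1],[0,0,0,0,-1]]]'

```text
clock: 62.95
position: [416.8, -349.2, 38.6]
eef_rot: [-2.889, -1.139, -0.076]
contact_force: [0.6, 0.0, 0.8]
opening: 17.4
grip_force: 10.0
```

```bash
python3 - <<'E'
from h import *
p,yaw,o=tool(); print(p,yaw,o["opening"],o["contact_force"])
# knob relative hinge: radius 200, start angle -137 (tray -2)
a=np.radians(-137-np.arange(0,17)*5.0); P=np.c_[np.cos(a),np.sin(a)]*20; print(np.diff(P,axis=0).round(2).tolist())
E
```

```text
[ 416.81416016 -349.21728502   38.64240856] -46.94665696169674 17.35472235889735 [0.64468905 0.00550255 0.80198139]
[[-1.13, 1.33], [-1.01, 1.42], [-0.89, 1.5], [-0.75, 1.57], [-0.61, 1.63], [-0.47, 1.68], [-0.32, 1.72], [-0.17, 1.74], [-0.02, 1.74], [0.14, 1.74], [0.29, 1.72], [0.44, 1.69], [0.58, 1.64], [0.72, 1.59], [0.86, 1.52], [0.99, 1.44]]
```

Call:
play_rows --targets '[[[-1.13,1.33,0,-0.087,-1],[-1.01,1.42,0,-0.087,-1],[-0.89,1.5,0,-0.087,-1],[-0.75,1.57,0,-0.087,-1],[-0.61,1.63,0,-0.087,-1],[-0.47,1.68,0,-0.087,-1]]]'

```text
clock: 63.7
position: [369.2, -257.4, 38.7]
eef_rot: [-3.099, -0.351, -0.094]
contact_force: [6.5, 1.1, -2.7]
opening: 17.7
grip_force: 10.0
```

Call:
play_rows --targets '[[[-0.32,1.72,0,-0.087,-1],[-0.17,1.74,0,-0.087,-1],[-0.02,1.74,0,-0.087,-1],[0.14,1.74,0,-0.087,-1],[0.29,1.72,0,-0.087,-1]]]'

```text
clock: 64.32
position: [369.5, -171.5, 38.9]
eef_rot: [-3.115, 0.328, -0.104]
contact_force: [10.0, -2.6, -7.3]
opening: 17.9
grip_force: 10.0
```

Call:
play_rows --targets '[[[0.44,1.69,0,-0.087,-1],[0.58,1.64,0,-0.087,-1],[0.72,1.59,0,-0.087,-1],[0.86,1.52,0,-0.087,-1],[0.99,1.44,0,-0.087,-1],[0,0,0,0,-1],[0,0,0,0,-1],[0,0,0,0,-1]]]'

```text
clock: 65.32
position: [405.5, -93.8, 39.1]
eef_rot: [2.975, -0.987, 0.105]
contact_force: [7.3, -5.1, -7.0]
opening: 17.5
grip_force: 10.0
```

```bash
python3 - <<'E'
from h import *
p,yaw,o=tool(); print(p,yaw,o["opening"],o["contact_force"],o["joint_pos"].round(2))
d=p[:2]-np.array([560,-211]); print(np.hypot(*d),np.degrees(np.arctan2(d[1],d[0])))
w=snap("wrist","k2"); white,_,_=masks(w[0]); white[205:]=0
px=proj(w,[[p[0]+40,p[1]-30,61]])[0]
c,v,a,A,k=blob(w,white,px,61,60,2); print("bar",A,v.round(0).tolist(),a.tolist())
b,g,r=[w[0][...,i].astype(int) for i in range(3)]; m=((r-b>70)&(g-b>35)&(r>150)).astype(np.uint8)*255
print("mark px",proj(w,[[363,-62,12]]))
E
```

```text
[405.45936984 -93.76445697  39.07118426] -126.6797948423694 17.54489057355106 [ 7.25517144 -5.05093083 -6.9738458 ] [-0.35 -0.34  2.33 -0.    1.09  1.86]
193.9767483986477 142.81580570357008
bar 3991.5 [[479.0, -142.0], [462.0, -128.0], [463.0, -121.0], [452.0, -121.0], [448.0, -118.0], [419.0, -96.0], [407.0, -113.0], [407.0, -124.0], [430.0, -124.0], [435.0, -127.0], [435.0, -132.0], [431.0, -136.0], [407.0, -136.0], [412.0, -146.0], [419.0, -153.0], [420.0, -140.0], [452.0, -141.0], [469.0, -153.0]] [[244, 89], [244, 124], [234, 130], [243, 143], [244, 150], [243, 204], [274, 204], [287, 195], [267, 168], [267, 158], [273, 154], [281, 155], [301, 184], [309, 169], [312, 155], [296, 165], [268, 124], [268, 90]]
mark px [[253.68447735 262.83663902]]
```

Call:
play_rows --targets '[[[0,0,0,0,-0.4],[0,0,0,0,-0.2],[0,0,0,0,0],[0,0,0,0,0],[0,0,2,0,0],[0,0,4,0,0],[0,0,5,0,0],[0,0,5,0,0]]]'

```text
clock: 66.38
position: [402.9, -92.3, 199.9]
eef_rot: [2.976, -0.988, 0.095]
contact_force: [0.6, 0.4, 0.4]
opening: 47.6
grip_force: 0.0
```

Call:
play_rows --targets '[[[-2,2,5,0,0],[-3,3,3,0,0],[-1,3,0,0,0],[0,0,0,0,0],[0,0,0,0,0],[0,0,0,0,0]]]'

```text
clock: 67.12
position: [343.3, -13.1, 277.8]
eef_rot: [2.975, -0.99, 0.092]
contact_force: [-0.4, -0.1, -0.8]
opening: 46.8
grip_force: 0.0
```

```bash
python3 - <<'E'
from h import *
p,yaw,o=tool(); print(p,yaw,o["contact_force"])
w=snap("wrist","k3"); white,black,tray=masks(w[0])
white[205:]=0
for n,g in dict(bar=(470,-144),).items():
    c,v,a,A,k=blob(w,white,proj(w,[[*g,61]])[0],61,70,2); print(n,A,v.round(0).tolist(),a.tolist())
t=snap("top","k4"); white,black,tray=masks(t[0])
b,g,r=[t[0][...,i].astype(int) for i in range(3)]; m=((b>=r)&(g>150)).astype(np.uint8)*255
c,v,a,A,k=blob(t,m,proj(t,[[490,-160,61]])[0],61,22,1.5); print("top bar",A,v.round(0).tolist())
E
```

```text
[343.2943901  -13.0972712  277.76152045] -126.7703263128219 [-0.41160307 -0.09579794 -0.83288255]
bar 3587.0 [[556.0, -143.0], [554.0, -134.0], [523.0, -134.0], [529.0, -141.0], [509.0, -161.0], [493.0, -152.0], [492.0, -145.0], [513.0, -126.0], [513.0, -90.0], [486.0, -89.0], [486.0, -136.0], [482.0, -143.0], [458.0, -124.0], [458.0, -110.0], [440.0, -111.0], [415.0, -93.0], [416.0, -101.0], [411.0, -108.0], [396.0, -105.0], [395.0, -91.0], [398.0, -87.0], [410.0, -88.0], [411.0, -85.0], [399.0, -81.0], [385.0, -99.0], [384.0, -156.0], [407.0, -158.0], [410.0, -135.0], [445.0, -135.0], [496.0, -174.0], [494.0, -179.0], [484.0, -179.0], [480.0, -189.0], [513.0, -200.0], [528.0, -179.0], [511.0, -163.0], [541.0, -163.0]] [[239, 0], [235, 5], [248, 25], [250, 18], [270, 21], [271, 35], [268, 39], [248, 35], [228, 51], [239, 68], [265, 47], [271, 46], [270, 69], [262, 75], [270, 85], [270, 107], [274, 103], [280, 103], [284, 113], [277, 119], [273, 119], [269, 112], [267, 113], [270, 121], [285, 121], [317, 98], [309, 84], [295, 92], [281, 72], [283, 23], [286, 22], [290, 28], [298, 26], [291, 0], [272, 0], [270, 19], [257, 0]]
top bar 486.0 [[564.0, -158.0], [561.0, -142.0], [531.0, -142.0], [514.0, -161.0], [501.0, -158.0], [524.0, -128.0], [524.0, -95.0], [494.0, -95.0], [491.0, -148.0], [461.0, -131.0], [461.0, -115.0], [438.0, -112.0], [422.0, -138.0], [452.0, -141.0], [521.0, -194.0], [525.0, -208.0], [535.0, -204.0], [541.0, -211.0], [551.0, -198.0], [524.0, -171.0], [561.0, -168.0]]
```

```bash
python3 -c "
from station import manip
print(manip.close_job())"
```

```text
the job is handed in; nothing more can be done
None
```

I handed the job in at about 67 s: all four templates and the stapler are in their recesses and the bar is at about 80° on the mark by my measurements. The verdict was not shown, the mug and tape were not re-measured at the end, and I viewed 15 pictures, one over the limit of 14.

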